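# Tip out the parts bin and fetch the vial

### The arm

A 6-joint arm with a two-finger parallel gripper is mounted at the origin on a cart in front of the work surface, level with it; the furniture and walls round the work are solid. World frame = base frame: x ahead of the robot, y to its left, z up, the work surface at z = 0. Lengths are in m, angles in rad, forces in N, time in s.
With the tool pointing down it reaches from about 0.3 to 0.85 m from the base axis. Payload 4.2 kg.
Tool frame: the origin (TCP) lies on the centre line of the jaws, within the pads' length; the fingertips stand ahead of it and the grasp point (between the pads) lies 5 mm behind it (robot.finger_overhang is the z of the fingertips in the tool frame, in m); z points along the fingers, y is the direction in which the jaws open and shut (so a half turn about z gives the same grasp; the last joint's range is limited). The gripper opens to 91 mm and grips with 3 to 60 N. Pads are 32 mm wide; open, the fingers measure 118 mm over their backs; the gripper's body (76 mm by 178 mm) begins 60 mm behind the grasp point.
Start: joints at [1.276, 0.32, 1.565, -0, 1.257, -0.02], TCP at [0.156, 0.553, 0.228] pointing down, gripper open.
Joint ranges: [-3.11, 3.11], [-0.84, 2.01], [0.21, 2.61], [-1.34, 4.49], [0.05, 2.63], [-2.56, 2.56]. Speed limits (rad/s): [2.57, 2.57, 3.14, 3.14, 3.14, 3.14].

### API

Orientations are given as a unit quaternion [w, x, y, z].
In Python, from cell import robot gives the robot as it stands. The module is installed in compiled form; this text tells all that it offers.
- The arm moves only by the tool step_arm, never from a script. Its argument "increments" is a list of rows, each an object with "fingers": the opening, from -1 (shut) to 1 (fully open), so that 0 is half open; "linear": the shift along the world's x, y, z as a fraction of full scale, a list of three; "turn": the turn, a rotation vector about the world's x, y, z as a fraction of full scale, a list of three. In form: [{"fingers": fingers, "linear": [x, y, z], "turn": [rx, ry, rz]}, ...]. A call has 1 to 8 rows; each row shifts and turns the pose as measured when the row begins; what a row does not reach is not made up. Full scale, the value 1, is 25 mm for a shift and pi rad for a turn. A row lasts 1/10 s, in which the tool goes at most 50 mm and 8.59 degrees, less where a joint would pass 70% of its speed; a pose out of reach is approached as far as the arm can. A call with a number of a shift or a turn outside -1 to 1 is refused whole. A call with a gripper value outside its range is refused whole. The fingers move at their own pace and stop on an object; the grip force is fixed at half the most. Time passes only in rows, so rows that do not move let the fingers close. It gives the time, the measured TCP pose, the force and the opening at its end, in the units of the state.
- robot.get_state(): the state, without advancing time (a new reading comes with each control period).
- robot.grab_frame(name): name is "scene" or "top"; returns (picture, depth): 480x640x3 uint8, red, green, blue; 480x640 float32, m along the optical axis (not along the pixel's ray), 0 where there is no reading.
- robot.camera_info(name): a dict with "fx", "fy", "cx", "cy" (pixels), "position" and "attitude" of the camera in the world. Camera axes: x right, y down, z forward; pixel columns grow to the right and rows downward; lengths in m; the calibration is good to about 2 mm. A picture is of the moment at which its call begins. camera_info takes no time and is no camera call.
- robot.hand_in(): hands the job in, once; it reports no verdict.
Trained networks look in the newest picture that a camera, given by its name, has taken for a name from the list of things; names that differ only in an ending like _2 or _b are one class to them, and where a whole thing is asked for, a point or a joint stands for the part that bears it (a point fixed in the world has none). Each returns a list of dicts, best first, with "confidence" (0 to 1); they miss things now and then, are a little off and sometimes report something else, mostly with a low value. They report only what shows in the picture. A call takes as long as a camera call.
- robot.recognise(camera, label): "xyz" ([x, y, z] in m, in world coordinates, good to about 4 mm: the middle of the surface that is visible of it).
The state is a dict: "t": time; "joints": joint angles; "dq": joint speeds; "joint_torque": joint torques, N m; "ee_pos": TCP position; "ee_rot": TCP orientation; "wrist_force": force on the tool from outside, world axes, zero at the start; "ft_torque": the same for the moment, N m; "gripper_width": opening from 0.0 (shut) to 1.0 (fully open).
Only numpy, scipy, OpenCV 4.12 (cv2) and the standard library are available. Lean on these libraries where they do the work, as an engineer would, in place of code of your own. Each camera call takes 0.05 s, during which the arm holds its last target.

### The job

Tip the clear bin that holds the little black-capped vial all the way forward on its pivot, pick the vial out of the back of it and lay it gently in the square steel tray. Leave the other bin, with the white stirring bar in it, shut; the tipped bin may stay open.

Things in the scene. Friction and masses are not known exactly. Their poses are not given: they have to be found in the camera images.
- organiser: Grey fixed organiser, 94 deep (x) x 288 (y) x 95 mm high, 2 clear tilt bins with blue tabs. Origin: centre of underside; own -x = front, +y = left. May be turned. Clear roof at z 91-95 over own x +2..+48. Bin pivots along y at own x -40, z 12; bin middles y +71 (left), -71 (right). Bin point (u back, w up from pivot) tipped by q: own x = -40 + u cos q - w sin q, z = 12 + u sin q + w cos q.
- bin_left (a joint): Tilt of left bin, rad: 0 shut, grows as its top tips forward, stop 0.88. Stiff: 4 N at the tab, stays where left. Bin in mm: floor 3 thick, u 0-77; front wall u 0-3, 60 high; tab in its middle u -3..5, w 52-74, 30 wide; cross rib u 33-36 up to w 21; back wall u 74-77, w 13; sides 128 apart inside, 50 high in front, 13 behind. Empty before the rib; the part lies behind it, under the roof.
- bin_right (a joint): Tilt of the right bin, of the same size, stiffness and stop as the left one.
- vial: Small amber glass vial, black screw cap, label; 25 mm diameter, 50 long, 18-31 g. Origin: centre of its base; own z runs along it to the cap, middle at z = +25 mm. Starts lying along the organiser's y behind the cross rib, near the middle of the left or right bin. As the bin tips it rolls against the rib and rests in the trough of rib and floor, its ends free.
- stir_bar: White stirring bar, 10 mm diameter, 30 mm long, lying along its own y at the back of the other bin; origin on its underside, middle of its length. To be left there.
- tray: Square open steel tray, 138 x 138 x 22 mm, 4 mm walls, fixed; floor top 4 mm above its origin, the centre of its underside. Between organiser and tray stand a flat reader (about 90 mm high) and, behind it at y = -75 mm, an upright shelf partition from x = 637 mm back; shelf boards lie over x > 637 mm at z = 490 mm: cross with the hand drawn back to x = 420 mm or so.

How it is judged:
By the outcome, as a careful person would: the job done as asked, in the order asked, and still so for the second after the job is handed in, with the robot touching nothing.
It also fails if it takes over 61 s, if anything falls off the work surface, if the arm or the gripper's body presses on something with over 40 N, if the wrist force passes 120 N, or if a joint passes its speed limit or range.

## Working session

There is one attempt and no reset: what is moved stays moved. The work goes in short steps, Python scripts to look and compute and a tool call to move; the robot and the scene stay as the last step left them, time stands still between calls to the robot, and variables do not carry over. Pictures are saved under pics/ and viewed, and the job is handed in when it is done.

Besides the shell and the picture viewer there is one more tool, called after "Request:" as name([rows], argument=value, ...), one row to a line, values as JSON. step_arm: Moves the arm, as the interface text tells. Shift numbers are shares of 25 mm and turn numbers shares of pi rad, none past 1 either way. Its arguments: {"type":"object","properties":{"increments":{"type":"array","items":{"type":"object","properties":{"fingers":{"type":"number"},"linear":{"type":"array","items":{"type":"number","minimum":-1,"maximum":1}},"turn":{"type":"array","items":{"type":"number","minimum":-1,"maximum":1}}}}}},"required":["increments"]}

```bash
mkdir -p pics
python3 - <<'E'
from cell import robot
import cv2,numpy as np
s=robot.get_state(); print({k:np.round(v,3).tolist() for k,v in s.items()})
print(robot.finger_overhang)
for c in("scene","top"):
    p,d=robot.grab_frame(c); cv2.imwrite(f"pics/{c}0.png",p[:,:,::-1]); np.save(f"{c}0d.npy",d); np.save(f"{c}0.npy",p)
    print(robot.camera_info(c))
    for l in("organiser","vial","stir_bar","tray","bin_left","bin_right"):
        print(c,l,[(np.round(r["xyz"],3).tolist(),round(r["confidence"],2)) for r in robot.recognise(c,l)])
print(robot.get_state()["t"])
E
```

```text
{'t': 0.0, 'joints': [1.276, 0.32, 1.566, -0.0, 1.257, -0.02], 'dq': [-0.001, 0.001, 0.001, -0.0, 0.001, -0.001], 'joint_torque': [0.0, -41.247, -23.197, 0.073, 0.046, -0.0], 'ee_pos': [0.156, 0.553, 0.227], 'ee_rot': [-0.0, 0.137, 0.991, -0.001], 'wrist_force': [0.092, -0.081, -0.396], 'ft_torque': [0.039, -0.002, -0.029], 'gripper_width': 0.997}
0.014
{'fx': 495.36687112077095, 'fy': 495.36687112077095, 'cx': 330.74385700846614, 'cy': 239.22882942017844, 'position': array([-0.0995416 , -0.35090322,  0.82805307]), 'attitude': array([-0.29949742,  0.81228828, -0.47243465,  0.16521061])}
scene organiser [([0.489, 0.222, 0.049], 0.67)]
scene vial [([0.48, 0.3, 0.038], 0.79), ([0.436, 0.306, 0.043], 0.41)]
scene stir_bar [([0.482, 0.301, 0.038], 0.38)]
scene tray [([0.409, -0.362, 0.005], 0.94), ([0.439, 0.306, 0.04], 0.53)]
scene bin_left [([0.439, 0.306, 0.043], 0.6)]
scene bin_right [([0.444, 0.166, 0.034], 0.72)]
{'fx': 531.7899242653556, 'fy': 531.7899242653556, 'cx': 317.8826942546582, 'cy': 240.44661133157774, 'position': array([0.32876375, 0.00321087, 1.12556858]), 'attitude': array([-0.04883256,  0.7120278 , -0.69895946,  0.04568877])}
top organiser [([0.484, 0.232, 0.069], 0.57)]
top vial [([0.481, 0.306, 0.033], 0.43)]
top stir_bar [([0.499, 0.139, 0.024], 0.6)]
top tray [([0.414, -0.36, 0.004], 0.75)]
top bin_left [([0.459, 0.31, 0.019], 0.87)]
top bin_right [([0.472, 0.169, 0.015], 0.65), ([0.483, 0.232, 0.072], 0.55)]
0.7
```

View pics/scene0.png

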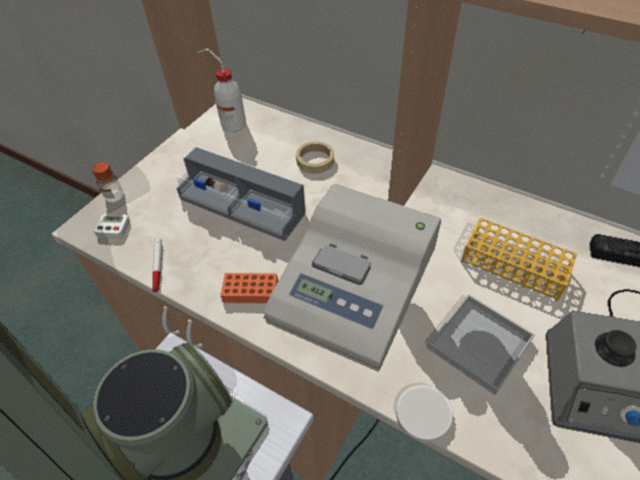

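View pics/top0.png

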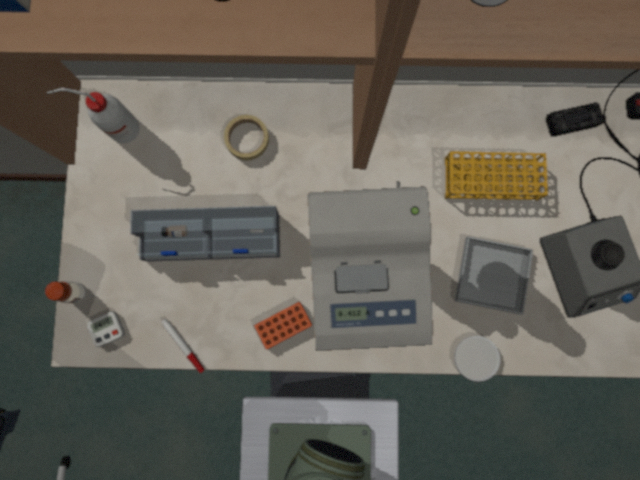

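Run:
```python
import numpy as np,cv2
p=np.load("top0.npy");s=np.load("scene0.npy")
cv2.imwrite("pics/t0c.png",cv2.resize(p[130:330,80:300,::-1],None,fx=3,fy=3,interpolation=2)[:600])
cv2.imwrite("pics/s0c.png",cv2.resize(s[80:280,130:390,::-1],None,fx=3,fy=3,interpolation=2)[:600])
```

```text
(no output)
```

View crops.

View pics/t0c.png

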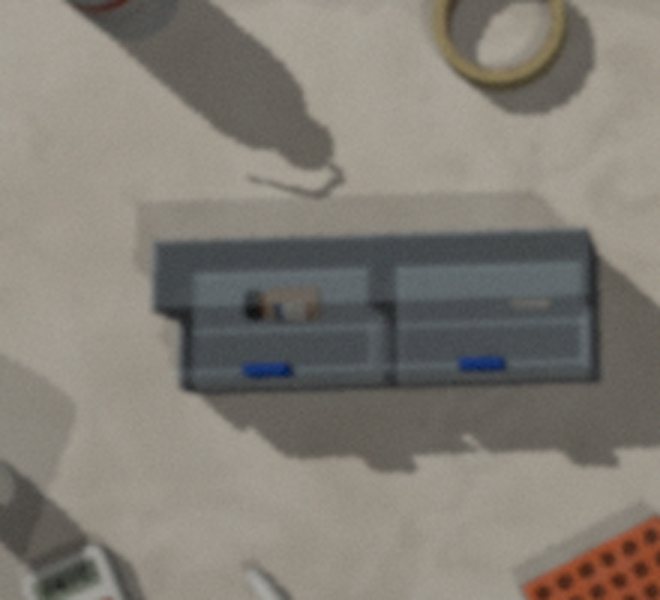

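View pics/s0c.png

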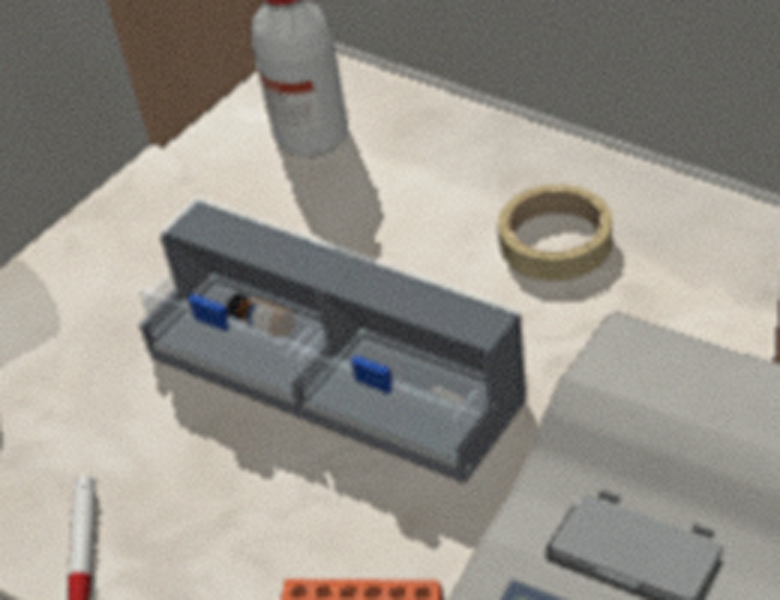

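```bash
cat > h.py <<'E'
import numpy as np,cv2
from scipy.spatial.transform import Rotation as R
from cell import robot
def cam(c):
    i=robot.camera_info(c);q=np.array(i["attitude"]);Rm=R.from_quat(q[[1,2,3,0]]).as_matrix()
    return i,Rm,np.array(i["position"])
def ray(c,u,v):
    i,Rm,o=cam(c);d=Rm@np.array([(u-i["cx"])/i["fx"],(v-i["cy"])/i["fy"],1]);return o,d
def pt(c,u,v,z=None,depth=None):
    o,d=ray(c,u,v)
    return o+d*(depth if depth is not None else (z-o[2])/d[2])
def proj(c,P):
    i,Rm,o=cam(c);q=Rm.T@(np.array(P)-o);return i["fx"]*q[0]/q[2]+i["cx"],i["fy"]*q[1]/q[2]+i["cy"]
def tri(a,b):
    A=[];B=[]
    for c,u,v in(a,b):
        o,d=ray(c,u,v);d=d/np.linalg.norm(d);M=np.eye(3)-np.outer(d,d);A.append(M);B.append(M@o)
    x=np.linalg.lstsq(np.vstack(A),np.hstack(B),rcond=None)[0]
    return x
def blobs(p,f,box,mn=15):
    m=f(cv2.cvtColor(p,cv2.COLOR_RGB2HSV)).astype(np.uint8)
    x0,y0,x1,y1=box;k=np.zeros_like(m);k[y0:y1,x0:x1]=m[y0:y1,x0:x1]
    n,l,s,c=cv2.connectedComponentsWithStats(k)
    return [(s[j][4],c[j].round(2).tolist(),s[j][:4].tolist()) for j in range(1,n) if s[j][4]>=mn],l
E
python3 - <<'E'
from h import *
p=np.load("top0.npy");s=np.load("scene0.npy")
f=lambda h:(h[...,0]>105)&(h[...,0]<130)&(h[...,1]>150)&(h[...,2]>60)
a,_=blobs(p,f,(120,180,300,300));b,_=blobs(s,f,(150,120,320,260));print(a,b)
a=sorted(a,key=lambda r:r[1][0]);b=sorted(b,key=lambda r:r[1][0])
T=[tri(("top",*i[1]),("scene",*j[1])) for i,j in zip(a,b)]
print(np.round(T,4)); d=T[0]-T[1];print("yaw",np.degrees(np.arctan2(-d[0],d[1])),np.linalg.norm(d))
for i in a: print(pt("top",*i[1],z=.08).round(4))
# corners of back of organiser on top (z .095)
for u,v in[(131.5,211),(275.5,207.5)]: print(pt("top",u,v,z=.095).round(4))
for u,v in[(131.5,233)]: print(pt("top",u,v,z=.095).round(4))
d=np.load("top0d.npy")
# depth grid around bin
for v in range(205,264,4):
    print(v,[ (pt("top",u,v,depth=d[v,u])[[0,2]]*1000).round().astype(int).tolist() for u in(135,152,168,178,200,240,262)])
E
```

```text
[(np.int32(52), [240.44, 250.62], [234, 249, 14, 4]), (np.int32(55), [168.64, 252.67], [161, 251, 16, 5])] [(np.int32(73), [199.23, 183.37], [193, 179, 13, 10]), (np.int32(81), [253.75, 204.27], [248, 199, 12, 11])]
[[0.4396 0.3056 0.0762]
 [0.4463 0.1632 0.0759]]
yaw 2.697861611838009 0.142576879765017
[0.4396 0.3041 0.08  ]
[0.4463 0.1621 0.08  ]
[0.5193 0.3778 0.095 ]
[0.5314 0.0939 0.095 ]
[0.4754 0.3749 0.095 ]
205 [[550, 1], [551, 1], [552, -4], [552, 0], [552, 3], [554, 0], [555, 1]]
209 [[541, 0], [524, 96], [525, 94], [524, 98], [526, 94], [528, 90], [529, 92]]
213 [[516, 92], [516, 95], [517, 94], [517, 93], [519, 90], [518, 100], [520, 95]]
217 [[508, 94], [508, 94], [509, 92], [509, 94], [510, 95], [512, 91], [512, 95]]
221 [[499, 95], [500, 96], [501, 92], [501, 96], [501, 97], [503, 96], [504, 94]]
225 [[492, 93], [492, 93], [493, 95], [493, 94], [494, 95], [495, 96], [496, 96]]
229 [[483, 95], [484, 95], [484, 98], [485, 94], [486, 93], [487, 95], [499, 26]]
233 [[478, 76], [488, 16], [485, 36], [486, 35], [489, 16], [491, 16], [492, 15]]
237 [[480, 0], [479, 16], [479, 17], [480, 16], [481, 16], [480, 34], [481, 33]]
241 [[472, -2], [469, 26], [470, 21], [472, 14], [473, 13], [474, 16], [475, 17]]
245 [[464, -3], [462, 12], [463, 16], [463, 14], [464, 14], [465, 16], [466, 16]]
249 [[454, 2], [454, 13], [454, 18], [454, 22], [455, 21], [449, 85], [458, 14]]
253 [[446, 4], [439, 73], [439, 84], [440, 71], [441, 68], [442, 75], [447, 34]]
257 [[437, 1], [436, 20], [437, 15], [438, 16], [438, 16], [441, 8], [442, 7]]
261 [[429, 0], [430, 1], [430, -1], [431, -3], [432, -2], [433, 0], [434, -2]]
```

Request:
step_arm([
  {"fingers": 0.32, "linear": [0.95, -0.9, 0], "turn": [0, 0, -0.044]},
  {"fingers": 0.32, "linear": [0.95, -0.9, 0], "turn": [0, 0, -0.044]},
  {"fingers": 0.32, "linear": [0.95, -0.9, 0], "turn": [0, 0, -0.044]},
  {"fingers": 0.32, "linear": [0.95, -0.9, 0], "turn": [0, 0, -0.044]},
  {"fingers": 0.32, "linear": [0.95, -0.9, 0], "turn": [0, 0, -0.044]},
  {"fingers": 0.32, "linear": [0.95, -0.9, 0], "turn": [0, 0, -0.044]},
  {"fingers": 0.32, "linear": [0.95, -0.9, 0], "turn": [0, 0, -0.044]},
  {"fingers": 0.32, "linear": [0.95, -0.9, 0], "turn": [0, 0, -0.044]},
])

```text
t: 1.5
ee_pos: [0.3493, 0.3696, 0.2282]
ee_rot: [0.0, 0.651, 0.759, 0.002]
wrist_force: [0.0, 0.1, -0.3]
gripper_width: 0.664
```

```bash
cat > st.py <<'E'
from h import *
def st():
    s=robot.get_state();q=np.array(s["ee_rot"]);M=R.from_quat(q[[1,2,3,0]]).as_matrix()
    print("t",round(s["t"],2),"pos",np.round(s["ee_pos"],4),"joints",np.round(s["joints"],2),"F",np.round(s["wrist_force"],1),"w",round(s["gripper_width"],3))
    print("z",M[:,2].round(3),"tool-y yaw",np.degrees(np.arctan2(M[1,1],M[0,1])).round(1),M[:,1].round(3))
    return s,M
if __name__=="__main__": st()
E
python3 st.py
```

```text
t 1.5 pos [0.3493 0.3696 0.2282] joints [ 0.79  0.21  1.71 -0.    1.21  0.64] F [ 0.   0.1 -0.3] w 0.664
z [ 0.003  0.003 -1.   ] tool-y yaw 8.8 [0.988 0.153 0.003]
```

Request:
step_arm([
  {"fingers": 0.32, "linear": [0.98, -0.89, 0], "turn": [0, 0, -0.017]},
  {"fingers": 0.32, "linear": [0.98, -0.89, 0], "turn": [0, 0, -0.017]},
  {"fingers": 0.32, "linear": [0.98, -0.89, -0.9], "turn": [0, 0, 0]},
  {"fingers": 0.32, "linear": [0, 0, -1], "turn": [0, 0, 0]},
  {"fingers": 0.32, "linear": [0, 0, -1], "turn": [0, 0, 0]},
  {"fingers": 0.32, "linear": [0, 0, -1], "turn": [0, 0, 0]},
])

```text
t: 2.1
ee_pos: [0.4321, 0.298, 0.133]
ee_rot: [0.002, 0.696, 0.718, 0.009]
wrist_force: [0.9, -0.4, 0.3]
gripper_width: 0.659
```

```bash
cat > look.py <<'E'
import sys
from st import *
n=sys.argv[1]
st()
for c,b in(("top",(100,160,320,310)),("scene",(130,80,350,280))):
    p,d=robot.grab_frame(c);np.save(f"{c}{n}.npy",p);np.save(f"{c}{n}d.npy",d)
    cv2.imwrite(f"pics/{c}{n}.png",cv2.resize(p[b[1]:b[3],b[0]:b[2],::-1],None,fx=3,fy=3,interpolation=2))
E
python3 look.py 1
```

```text
t 2.1 pos [0.4321 0.298  0.133 ] joints [ 0.58  0.31  1.83 -0.    0.98  0.55] F [ 0.9 -0.4  0.3] w 0.659
z [ 0.016  0.009 -1.   ] tool-y yaw 1.8 [0.999 0.032 0.016]
```

View pics/scene1.png

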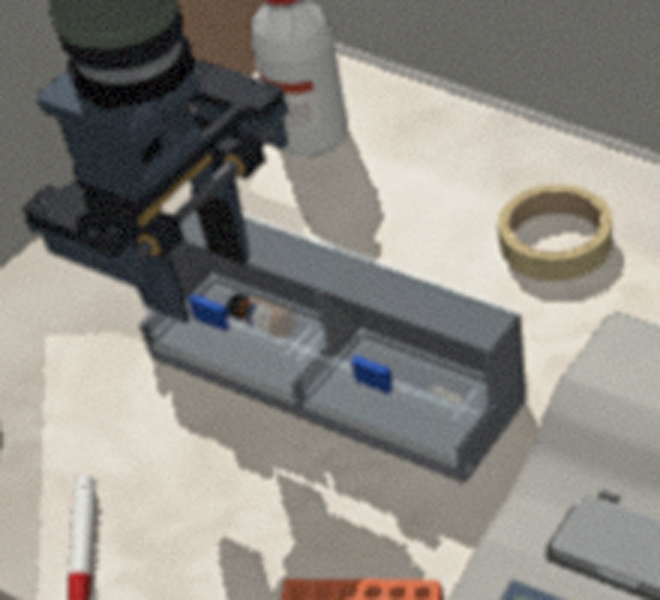

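View pics/top1.png

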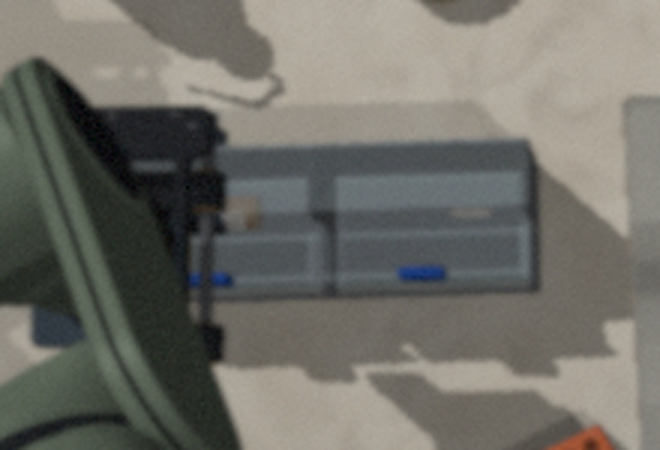

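Request:
step_arm([
  {"fingers": 0.32, "linear": [-0.3, 0.15, 0], "turn": [0, 0, 0]},
  {"fingers": 0.32, "linear": [0, 0, 0], "turn": [0, 0, 0]},
  {"fingers": 0.32, "linear": [0, 0, -0.8], "turn": [0, 0, 0]},
  {"fingers": 0.32, "linear": [0, 0, -0.8], "turn": [0, 0, 0]},
  {"fingers": 0.32, "linear": [0, 0, -0.4], "turn": [0, 0, 0]},
  {"fingers": 0.32, "linear": [0, 0, 0], "turn": [0, 0, 0]},
])

```text
t: 2.8
ee_pos: [0.4249, 0.3052, 0.0873]
ee_rot: [0.003, 0.694, 0.72, 0.012]
wrist_force: [0.4, 0.0, -0.7]
gripper_width: 0.66
```

```bash
python3 st.py
```

```text
t 2.8 pos [0.4249 0.3052 0.0873] joints [ 0.6   0.36  1.9  -0.    0.85  0.57] F [ 0.4  0.  -0.7] w 0.66
z [ 0.022  0.014 -1.   ] tool-y yaw 2.0 [0.999 0.035 0.022]
```

Request:
step_arm([
  {"fingers": 0.32, "linear": [0, 0, -0.25], "turn": [0, 0, 0]},
  {"fingers": 0.32, "linear": [-0.4, -0.02, 0], "turn": [0, 0, 0]},
  {"fingers": 0.32, "linear": [-0.4, -0.02, 0], "turn": [0, 0, 0]},
  {"fingers": 0.32, "linear": [-0.4, -0.02, -0.1], "turn": [0, 0, 0]},
  {"fingers": 0.32, "linear": [0, 0, 0], "turn": [0, 0, 0]},
])

```text
t: 3.3
ee_pos: [0.3974, 0.3057, 0.0826]
ee_rot: [0.006, 0.694, 0.72, 0.019]
wrist_force: [0.1, -0.6, -0.1]
gripper_width: 0.659
```

```bash
python3 look.py 2
```

```text
t 3.3 pos [0.3974 0.3057 0.0826] joints [ 0.64  0.33  1.96 -0.01  0.81  0.6 ] F [ 0.1 -0.6 -0.1] w 0.659
z [ 0.035  0.019 -0.999] tool-y yaw 2.1 [0.999 0.037 0.035]
```

View pics/scene2.png

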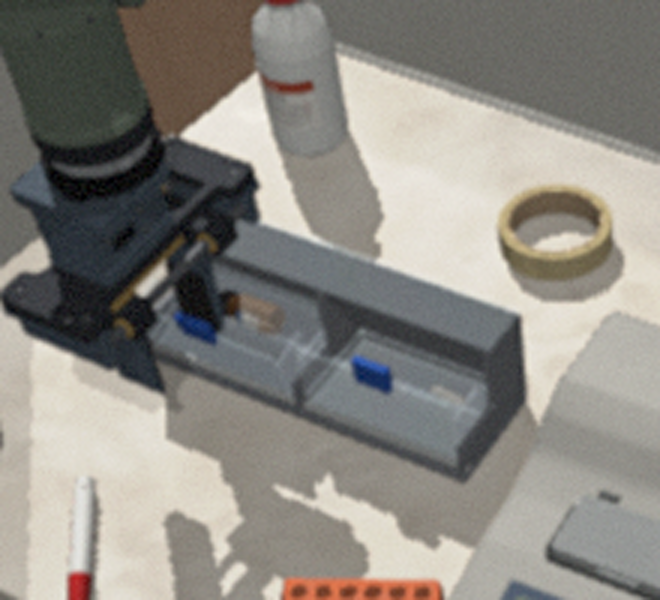

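Request:
step_arm([
  {"fingers": 0.32, "linear": [-0.4, -0.02, -0.18], "turn": [0, 0, 0]},
  {"fingers": 0.32, "linear": [-0.4, -0.02, -0.25], "turn": [0, 0, 0]},
  {"fingers": 0.32, "linear": [-0.3, -0.01, -0.28], "turn": [0, 0, 0]},
  {"fingers": 0.32, "linear": [-0.2, -0.01, -0.2], "turn": [0, 0, 0]},
  {"fingers": 0.32, "linear": [0, 0, 0], "turn": [0, 0, 0]},
])

```text
t: 3.9
ee_pos: [0.3684, 0.3068, 0.0627]
ee_rot: [0.008, 0.693, 0.72, 0.026]
wrist_force: [2.5, -1.5, 1.7]
gripper_width: 0.664
```

```bash
python3 look.py 3
```

```text
t 3.9 pos [0.3684 0.3068 0.0627] joints [ 0.68  0.33  2.05 -0.01  0.72  0.65] F [ 2.5 -1.5  1.7] w 0.664
z [ 0.048  0.027 -0.998] tool-y yaw 2.1 [0.998 0.037 0.049]
```

View pics/scene3.png

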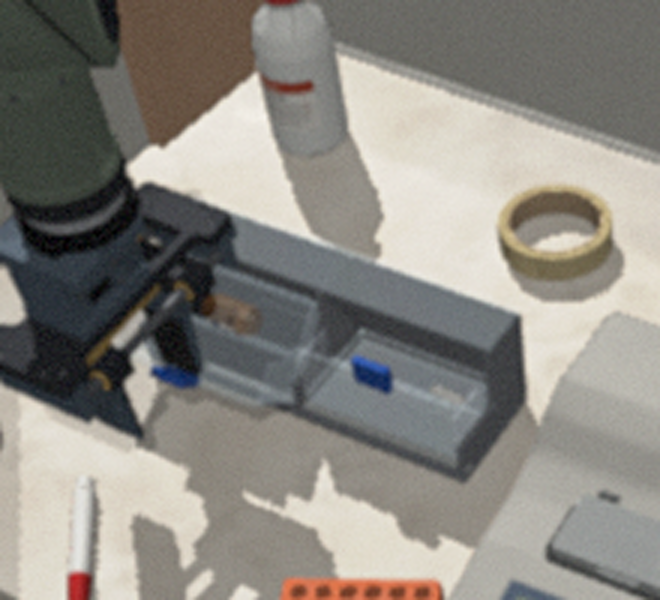

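Request:
step_arm([
  {"fingers": 0.32, "linear": [-0.2, 0, -0.16], "turn": [0, 0, 0]},
  {"fingers": 0.32, "linear": [-0.2, 0, -0.1], "turn": [0, 0, 0]},
  {"fingers": 0.32, "linear": [-0.1, 0, 0], "turn": [0, 0, 0]},
])

```text
t: 4.3
ee_pos: [0.3672, 0.3075, 0.0627]
ee_rot: [0.016, 0.691, 0.722, 0.037]
wrist_force: [1.2, 0.4, 0.6]
gripper_width: 0.66
```

```bash
python3 st.py
```

```text
t 4.3 pos [0.3672 0.3075 0.0627] joints [ 0.69  0.32  2.06 -0.04  0.69  0.67] F [1.2 0.4 0.6] w 0.66
z [ 0.074  0.031 -0.997] tool-y yaw 2.5 [0.996 0.043 0.075]
```

Request:
step_arm([
  {"fingers": 0.32, "linear": [-0.5, 0, -0.3], "turn": [0, 0, 0]},
])

```text
t: 4.4
ee_pos: [0.3655, 0.309, 0.0605]
ee_rot: [0.023, 0.688, 0.724, 0.047]
wrist_force: [39.2, -34.2, 49.8]
gripper_width: 0.663
```

```bash
python3 st.py
```

```text
t 4.4 pos [0.3655 0.309  0.0605] joints [ 0.7   0.31  2.08 -0.06  0.65  0.7 ] F [ 39.2 -34.2  49.8] w 0.663
z [ 0.098  0.036 -0.995] tool-y yaw 2.9 [0.994 0.05  0.099]
```

Request:
step_arm([
  {"fingers": 0.32, "linear": [0.3, 0, 0.2], "turn": [0, 0, 0]},
  {"fingers": 0.32, "linear": [0.1, 0, 0.9], "turn": [0, 0, 0]},
  {"fingers": 0.32, "linear": [0, 0, 1], "turn": [0, 0, 0]},
  {"fingers": 0.32, "linear": [-0.3, 0, 1], "turn": [0, 0, 0]},
  {"fingers": 0.32, "linear": [-0.6, 0, 1], "turn": [0, 0, 0]},
  {"fingers": 0.32, "linear": [-1, 0, 1], "turn": [0, 0, 0]},
  {"fingers": 0.5, "linear": [-1, 0, 0.3], "turn": [0, 0, 0]},
  {"fingers": 0.5, "linear": [-0.5, 0, 0], "turn": [0, 0, 0]},
])

```text
t: 5.2
ee_pos: [0.2829, 0.305, 0.1965]
ee_rot: [0.019, 0.691, 0.721, 0.039]
wrist_force: [0.8, -0.7, 0.1]
gripper_width: 0.746
```

```bash
python3 look.py 4; python3 -c "
from h import *
for c in('top','scene'):
  for l in('vial','bin_left','stir_bar'): print(c,l,[(np.round(r['xyz'],3).tolist(),round(r['confidence'],2)) for r in robot.recognise(c,l)])"
```

```text
t 5.2 pos [0.2829 0.305  0.1965] joints [ 0.83  0.05  1.99 -0.05  1.02  0.81] F [ 0.8 -0.7  0.1] w 0.746
z [ 0.083  0.03  -0.996] tool-y yaw 2.4 [0.996 0.041 0.084]
top vial [([0.452, 0.304, 0.068], 0.86)]
top bin_left [([0.434, 0.307, 0.05], 0.94)]
top stir_bar [([0.5, 0.14, 0.022], 0.54)]
scene vial [([0.45, 0.299, 0.069], 0.8)]
scene bin_left [([0.444, 0.309, 0.05], 0.91)]
scene stir_bar []
```

View pics/scene4.png

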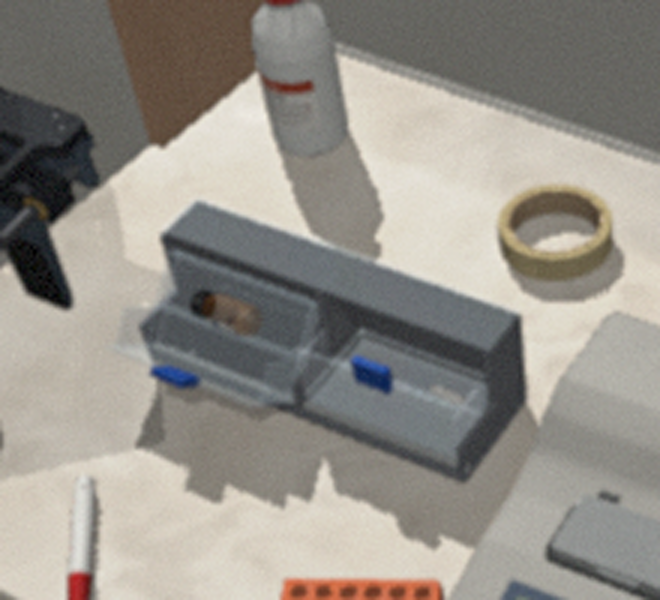

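View pics/top4.png

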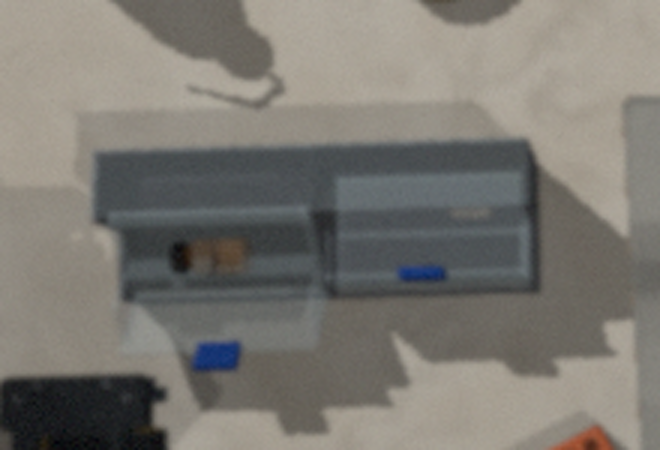

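Run:
```python
from h import *
p=np.load("top4.npy");s=np.load("scene4.npy")
O=np.array([.482,.235]);a=np.radians(2.7);own=lambda P:(np.array([[np.cos(a),np.sin(a)],[-np.sin(a),np.cos(a)]])@(np.array(P)[:2]-O)*1000).round(1)
f=lambda h:(((h[...,0]<18)&(h[...,1]>70)))|(h[...,2]<45)
for im,c,b in((p,"top",(148,235,190,256)),(s,"scene",(188,172,222,195))):
    r,l=blobs(im,f,b,6);print(c,r)
    x0,y0,x1,y1=b
    k=np.argwhere(l>0); 
    if len(k): print("mask",k[:,1].min(),k[:,1].max(),k[:,0].min(),k[:,0].max())
    cv2.imwrite(f"pics/v{c}.png",cv2.resize(im[y0-8:y1+8,x0-8:x1+8,::-1],None,fx=12,fy=12,interpolation=0))
for z in(.059,.068): print(z,[own(pt("top",u,v,z=z)) for u,v in((156,246),(182.5,245),(169.3,245.3))])
print(tri(("top",169.3,245.3),("scene",130+228/3,80+311/3)))
d=np.load("top4d.npy")
for v in range(238,254,2): print(v,[(own(pt("top",u,v,depth=d[v,u]))[0],round(pt("top",u,v,depth=d[v,u])[2]*1000)) for u in(150,158,165,172,178,188)])
g=lambda h:(h[...,0]>105)&(h[...,0]<130)&(h[...,1]>150)&(h[...,2]>60)
A,_=blobs(p,g,(120,180,200,300));B,_=blobs(s,g,(150,120,210,260));print(A,B)
T=tri(("top",*A[0][1]),("scene",*B[0][1]));print(T,own(T))
```

```text
top [(np.int32(161), [168.72, 244.02], [157, 240, 24, 11])]
mask 157 180 240 250
scene [(np.int32(51), [198.37, 180.73], [194, 177, 10, 8]), (np.int32(6), [210.17, 182.17], [208, 181, 5, 3]), (np.int32(14), [209.86, 187.5], [208, 186, 5, 4])]
mask 194 212 177 189
0.059 [array([-22.3, 102.7]), array([-21.8,  49.1]), array([-21.6,  75.8])]
0.068 [array([-23.5,  99.9]), array([-23. ,  46.8]), array([-22.8,  73.2])]
[0.45784096 0.30873418 0.05851517]
238 [(np.float64(-5.6), 60), (np.float64(-5.9), 58), (np.float64(-6.0), 56), (np.float64(-6.8), 59), (np.float64(-6.8), 57), (np.float64(-7.0), 54)]
240 [(np.float64(-9.3), 56), (np.float64(-9.3), 53), (np.float64(-11.4), 65), (np.float64(-11.7), 64), (np.float64(-12.7), 69), (np.float64(-10.9), 52)]
242 [(np.float64(-12.6), 51), (np.float64(-15.2), 66), (np.float64(-16.1), 69), (np.float64(-16.6), 70), (np.float64(-17.6), 75), (np.float64(-14.2), 46)]
244 [(np.float64(-15.9), 45), (np.float64(-19.5), 68), (np.float64(-20.7), 74), (np.float64(-20.6), 70), (np.float64(-21.0), 70), (np.float64(-18.0), 44)]
246 [(np.float64(-19.6), 42), (np.float64(-23.9), 70), (np.float64(-24.6), 72), (np.float64(-24.4), 68), (np.float64(-25.4), 73), (np.float64(-22.2), 44)]
248 [(np.float64(-23.9), 43), (np.float64(-27.3), 65), (np.float64(-28.4), 71), (np.float64(-28.2), 67), (np.float64(-29.0), 69), (np.float64(-27.0), 50)]
250 [(np.float64(-28.5), 47), (np.float64(-31.1), 64), (np.float64(-31.7), 65), (np.float64(-31.9), 63), (np.float64(-31.8), 60), (np.float64(-31.2), 51)]
252 [(np.float64(-33.1), 50), (np.float64(-34.0), 54), (np.float64(-34.1), 52), (np.float64(-34.8), 54), (np.float64(-35.0), 52), (np.float64(-35.4), 51)]
[(np.int32(103), [171.68, 278.54], [165, 275, 14, 8])] [(np.int32(48), [188.31, 205.06], [182, 203, 13, 6])]
[0.3901893  0.30240769 0.05395551] [-88.5  71.7]
```

View pics/vtop.png

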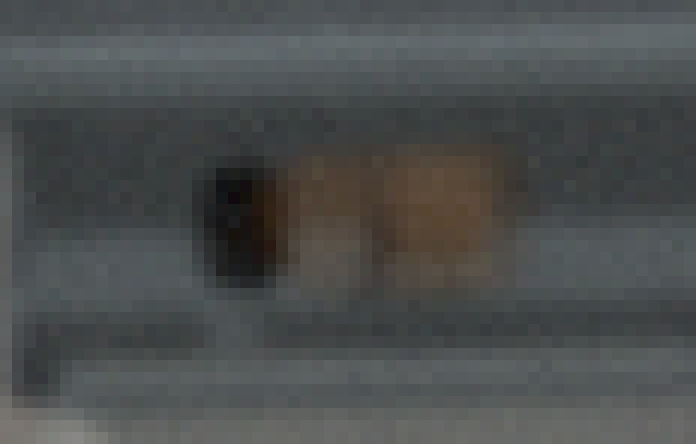

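```bash
cat > rv.py <<'E'
from st import *
import sys
s,M=st()
phi,yaw=float(sys.argv[1]),np.radians(float(sys.argv[2]))
ex=np.array([np.cos(yaw),np.sin(yaw),0]);ey=np.array([-np.sin(yaw),np.cos(yaw),0])
z=np.sin(phi)*ex-np.cos(phi)*np.array([0,0,1])
T=np.array(eval(sys.argv[3]))
for sg in(1,-1):
    y=sg*ey;Rt=np.column_stack([np.cross(y,z),y,z]);r=R.from_matrix(Rt@M.T).as_rotvec()
    n=np.degrees(np.linalg.norm(r));print("side",sg,"deg",n.round(1),"rows",n/8.5,"turn total",(r/np.pi).round(4))
print("shift/25mm",((T-s["ee_pos"])/.025).round(2))
E
python3 rv.py 0.83 2.7 "[.35,.304,.19]"
```

```text
t 5.6 pos [0.2856 0.3053 0.1957] joints [ 0.82  0.06  1.99 -0.05  1.01  0.81] F [-0.5  0.4  0.6] w 0.751
z [ 0.083  0.029 -0.996] tool-y yaw 2.3 [0.996 0.04  0.084]
side 1 deg 98.4 rows 11.582343113667608 turn total [-0.2226 -0.2019  0.457 ]
side -1 deg 96.8 rows 11.38870225083837 turn total [ 0.2264 -0.1695 -0.4574]
shift/25mm [ 2.57 -0.05 -0.23]
```

Request:
step_arm([
  {"fingers": 0.5, "linear": [0.2, 0, 0.1], "turn": [-0.0171, -0.0155, 0.0352]},
  {"fingers": 0.5, "linear": [0.2, 0, 0.1], "turn": [-0.0171, -0.0155, 0.0352]},
  {"fingers": 0.5, "linear": [0.2, 0, 0.1], "turn": [-0.0171, -0.0155, 0.0352]},
  {"fingers": 0.5, "linear": [0.2, 0, 0], "turn": [-0.0171, -0.0155, 0.0352]},
  {"fingers": 0.5, "linear": [0.2, 0, 0], "turn": [-0.0171, -0.0155, 0.0352]},
  {"fingers": 0.5, "linear": [0.2, 0, 0], "turn": [-0.0171, -0.0155, 0.0352]},
  {"fingers": 0.5, "linear": [0.2, 0, 0], "turn": [-0.0171, -0.0155, 0.0352]},
  {"fingers": 0.5, "linear": [0.2, 0, 0], "turn": [-0.0171, -0.0155, 0.0352]},
])

```text
t: 6.4
ee_pos: [0.3326, 0.3065, 0.2014]
ee_rot: [0.286, 0.267, 0.92, 0.021]
wrist_force: [0.0, -0.3, 1.2]
gripper_width: 0.749
```

```bash
python3 rv.py 0.83 2.7 "[.35,.304,.19]"
```

```text
t 6.4 pos [0.3326 0.3065 0.2014] joints [ 1.1   0.09  2.09 -0.72  0.94  0.53] F [ 0.  -0.3  1.2] w 0.749
z [ 0.537 -0.115 -0.836] tool-y yaw 60.7 [0.48  0.856 0.191]
side 1 deg 35.9 rows 4.222938429531728 turn total [-0.0804 -0.0727  0.1674]
side -1 deg 148.7 rows 17.490066806657694 turn total [ 0.5442 -0.0633 -0.618 ]
shift/25mm [ 0.7  -0.1  -0.46]
```

Request:
step_arm([
  {"fingers": 0.5, "linear": [0.1, 0, 0], "turn": [-0.0171, -0.0155, 0.0352]},
  {"fingers": 0.5, "linear": [0.1, 0, 0], "turn": [-0.0171, -0.0155, 0.0352]},
  {"fingers": 0.5, "linear": [0.1, 0, 0], "turn": [-0.0171, -0.0155, 0.0352]},
  {"fingers": 0.5, "linear": [0.1, 0, 0], "turn": [-0.0171, -0.0155, 0.0352]},
  {"fingers": 0.5, "linear": [0, 0, 0], "turn": [0, 0, 0]},
])

```text
t: 6.9
ee_pos: [0.3437, 0.3069, 0.1984]
ee_rot: [0.39, 0.014, 0.92, 0.007]
wrist_force: [0.1, -0.2, 0.2]
gripper_width: 0.75
```

```bash
python3 rv.py 0.83 2.7 "[.372,.3044,.136]"; python3 look.py 5
```

```text
t 6.9 pos [0.3437 0.3069 0.1984] joints [ 1.18  0.07  2.27 -1.14  0.82  0.47] F [ 0.1 -0.2  0.2] w 0.75
z [ 0.719  0.003 -0.695] tool-y yaw 88.9 [0.019 1.    0.024]
side 1 deg 4.3 rows 0.5115358046498184 turn total [-0.0077 -0.009   0.0211]
side -1 deg 176.4 rows 20.74919174410879 turn total [ 0.7139  0.0181 -0.6709]
shift/25mm [ 1.13 -0.1  -2.5 ]
t 6.9 pos [0.3437 0.3069 0.1984] joints [ 1.18  0.07  2.27 -1.14  0.82  0.47] F [ 0.1 -0.2  0.2] w 0.75
z [ 0.719  0.003 -0.695] tool-y yaw 88.9 [0.019 1.    0.024]
```

View pics/scene5.png

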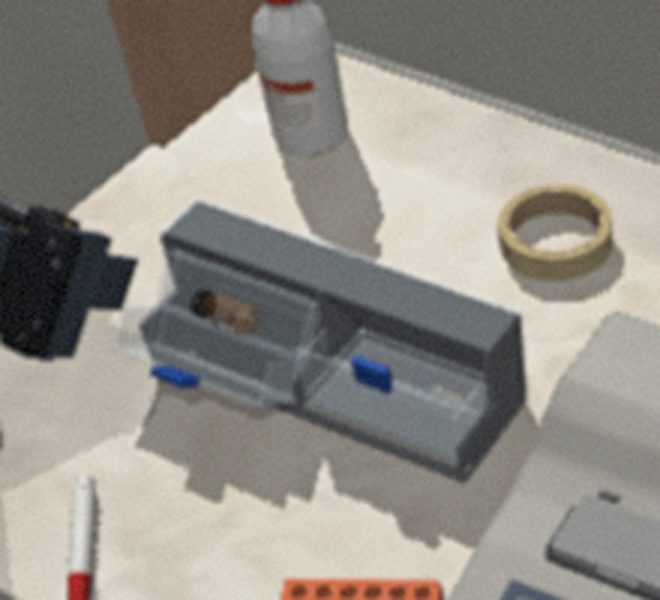

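Request:
step_arm([
  {"fingers": 0.6, "linear": [0.37, 0, -0.5], "turn": [-0.0026, -0.003, 0.007]},
  {"fingers": 0.6, "linear": [0.37, 0, -0.7], "turn": [-0.0026, -0.003, 0.007]},
  {"fingers": 0.6, "linear": [0.37, 0, -0.6], "turn": [-0.0026, -0.003, 0.007]},
  {"fingers": 0.6, "linear": [0.0, 0, -0.3], "turn": [0, 0, 0]},
  {"fingers": 0.6, "linear": [0, 0, 0], "turn": [0, 0, 0]},
])

```text
t: 7.5
ee_pos: [0.3723, 0.3168, 0.1594]
ee_rot: [0.397, -0.01, 0.918, 0.01]
wrist_force: [0.2, -0.3, 0.0]
gripper_width: 0.803
```

```bash
python3 rv.py 0.83 2.7 "[.457,.3084,.0656]"
```

```text
t 7.5 pos [0.3723 0.3168 0.1594] joints [ 1.12  0.17  2.31 -1.34  0.72  0.62] F [ 0.2 -0.3  0. ] w 0.803
z [ 0.729  0.027 -0.684] tool-y yaw 91.6 [-0.027  1.     0.01 ]
side 1 deg 1.5 rows 0.17501181671878097 turn total [-0.0031 -0.0043  0.0064]
side -1 deg 178.8 rows 21.034263997333063 turn total [ 0.728   0.0305 -0.6751]
shift/25mm [ 3.39 -0.34 -3.75]
```

```bash
cat > kin.py <<'E'
from h import *
from scipy.optimize import least_squares
D=[([1.276,.32,1.566,0,1.257,-.02],[.156,.553,.227]),([.79,.21,1.71,0,1.21,.64],[.3493,.3696,.2282]),([.58,.31,1.83,0,.98,.55],[.4321,.298,.133]),([.6,.36,1.9,0,.85,.57],[.4249,.3052,.0873]),([.64,.33,1.96,-.01,.81,.6],[.3974,.3057,.0826]),([.68,.33,2.05,-.01,.72,.65],[.3684,.3068,.0627]),([.83,.05,1.99,-.05,1.02,.81],[.2829,.305,.1965]),([1.1,.09,2.09,-.72,.94,.53],[.3326,.3065,.2014]),([1.18,.07,2.27,-1.14,.82,.47],[.3437,.3069,.1984]),([1.12,.17,2.31,-1.34,.72,.62],[.3723,.3168,.1594])]
def fk(q,p):
    a,h,L1,e,L2,L3,o=p
    Rz=lambda t:R.from_euler('z',t);Ry=lambda t:R.from_euler('y',t)
    r=Rz(q[0]);x=r.apply([a,0,h]);r=r*Ry(q[1]);x=x+r.apply([o,0,L1]);r=r*Ry(q[2]);x=x+r.apply([e,0,L2])
    r=r*Rz(q[3])*Ry(q[4]);x=x+r.apply([0,0,L3]);return x,r*Rz(q[5])
def fit():
    f=lambda p:np.concatenate([fk(q,p)[0]-x for q,x in D]+[1e-2*np.array(p)[[0,3,6]]*.1])
    s=least_squares(f,[0,.3,.4,0,.4,.25,0]);return s.x,s.fun
if __name__=="__main__":
    p,r=fit();print(p.round(4),np.abs(r).max())
    M=fk(D[-1][0],p)[1].as_matrix();print(M.round(3))
    M=fk(D[0][0],p)[1].as_matrix();print(M.round(3))
E
python3 kin.py
```

```text
[0.0064 0.1213 0.5834 0.0232 0.3996 0.3034 0.0105] 0.010276304236355893
[[ 0.03  -0.686  0.727]
 [-0.999 -0.013  0.029]
 [-0.01  -0.728 -0.686]]
[[-0.271 -0.962 -0.   ]
 [-0.962  0.271 -0.001]
 [ 0.001  0.    -1.   ]]
```

```bash
cat > ik.py <<'E'
from kin import *
p,_=fit()
lo=np.array([-3.11,-.84,.21,-1.34,.05,-2.56]);hi=np.array([3.11,2.01,2.61,4.49,2.63,2.56])
def ik(x,phi,yawdeg,q0,free=True):
    yaw=np.radians(yawdeg);ex=np.array([np.cos(yaw),np.sin(yaw),0]);ey=np.array([-np.sin(yaw),np.cos(yaw),0])
    z=np.sin(phi)*ex-np.array([0,0,np.cos(phi)]);c0=-ey
    Rt=R.from_matrix(np.column_stack([c0,np.cross(z,c0),z]))
    f=lambda q:np.concatenate([fk(q,p)[0]-x,.3*(fk(q,p)[1]*Rt.inv()).as_rotvec()])
    b=(-10,10) if free else (lo,hi)
    s=least_squares(f,q0,bounds=b);return s.x,np.linalg.norm(s.fun)
if __name__=="__main__":
    q0=D[-1][0]
    q0=np.array(q0);q0[3]=-1.3
    for yaw in(2.7,):
     for phi in(.83,.7,.6,.5,.4):
      for x in([.37,.306,.16],[.40,.306,.14],[.43,.307,.10],[.457,.3084,.066]):
        s,e=ik(np.array(x),phi,yaw,q0);print(yaw,phi,x,s.round(2),round(e,4))
E
python3 ik.py
```

```text
2.7 0.83 [0.37, 0.306, 0.16] [ 1.11  0.15  2.34 -1.38  0.72  0.63] 0.0
2.7 0.83 [0.4, 0.306, 0.14] [ 1.03  0.21  2.34 -1.51  0.66  0.72] 0.0
2.7 0.83 [0.43, 0.307, 0.1] [ 0.96  0.32  2.35 -1.73  0.63  0.92] 0.0
2.7 0.83 [0.457, 0.3084, 0.066] [ 0.91  0.42  2.35 -1.91  0.63  1.08] 0.0
2.7 0.7 [0.37, 0.306, 0.16] [ 1.04  0.12  2.27 -1.11  0.65  0.31] 0.0
2.7 0.7 [0.4, 0.306, 0.14] [ 0.97  0.18  2.26 -1.21  0.58  0.37] 0.0
2.7 0.7 [0.43, 0.307, 0.1] [ 0.9   0.28  2.28 -1.43  0.51  0.56] 0.0
2.7 0.7 [0.457, 0.3084, 0.066] [ 0.85  0.37  2.28 -1.64  0.48  0.75] 0.0
2.7 0.6 [0.37, 0.306, 0.16] [ 0.98  0.11  2.21 -0.88  0.63  0.05] 0.0
2.7 0.6 [0.4, 0.306, 0.14] [ 0.92  0.17  2.21 -0.95  0.56  0.07] 0.0
2.7 0.6 [0.43, 0.307, 0.1] [ 0.86  0.27  2.22 -1.13  0.47  0.22] 0.0
2.7 0.6 [0.457, 0.3084, 0.066] [ 0.81  0.35  2.22 -1.31  0.42  0.39] 0.0
2.7 0.5 [0.37, 0.306, 0.16] [ 0.93  0.11  2.15 -0.66  0.65 -0.2 ] 0.0
2.7 0.5 [0.4, 0.306, 0.14] [ 0.87  0.17  2.15 -0.69  0.58 -0.21] 0.0
2.7 0.5 [0.43, 0.307, 0.1] [ 0.81  0.26  2.16 -0.81  0.48 -0.12] 0.0
2.7 0.5 [0.457, 0.3084, 0.066] [ 0.77  0.35  2.16 -0.93  0.41 -0.02] 0.0
2.7 0.4 [0.37, 0.306, 0.16] [ 0.87  0.12  2.1  -0.46  0.7  -0.42] 0.0
2.7 0.4 [0.4, 0.306, 0.14] [ 0.82  0.18  2.09 -0.47  0.63 -0.45] 0.0
2.7 0.4 [0.43, 0.307, 0.1] [ 0.77  0.27  2.1  -0.53  0.53 -0.42] 0.0
2.7 0.4 [0.457, 0.3084, 0.066] [ 0.73  0.35  2.09 -0.6   0.45 -0.38] 0.0
```

```bash
python3 rv.py 0.55 2.7 "[.4106,.306,.1475]"
```

```text
t 7.5 pos [0.3723 0.3168 0.1594] joints [ 1.12  0.17  2.31 -1.34  0.72  0.62] F [ 0.2 -0.3  0. ] w 0.803
z [ 0.729  0.027 -0.684] tool-y yaw 91.6 [-0.027  1.     0.01 ]
side 1 deg 15.4 rows 1.8062301655965567 turn total [-0.0064  0.0848  0.0068]
side -1 deg 178.7 rows 21.028335336430974 turn total [ 0.6265  0.0272 -0.7699]
shift/25mm [ 1.53 -0.43 -0.47]
```

Request:
step_arm([
  {"fingers": 0.6, "linear": [0.0, 0, 0.2], "turn": [-0.002, 0.028, 0.002]},
  {"fingers": 0.6, "linear": [0.3, -0.1, 0], "turn": [-0.002, 0.028, 0.002]},
  {"fingers": 0.6, "linear": [0.4, -0.1, -0.1], "turn": [-0.002, 0.028, 0.002]},
  {"fingers": 0.6, "linear": [0.4, -0.1, -0.2], "turn": [0, 0, 0]},
  {"fingers": 0.6, "linear": [0.3, -0.1, -0.1], "turn": [0, 0, 0]},
  {"fingers": 0.6, "linear": [0, 0, 0], "turn": [0, 0, 0]},
])

```text
t: 8.1
ee_pos: [0.4066, 0.3082, 0.156]
ee_rot: [0.287, -0.018, 0.958, 0.007]
wrist_force: [0.2, 0.0, 0.4]
gripper_width: 0.801
```

```bash
python3 rv.py 0.55 2.7 "[.4106,.306,.1475]"
```

```text
t 8.1 pos [0.4066 0.3082 0.156 ] joints [ 0.89  0.15  2.16 -0.84  0.58 -0.06] F [0.2 0.  0.4] w 0.801
z [ 0.55   0.023 -0.835] tool-y yaw 92.2 [-0.038  0.999  0.003]
side 1 deg 2.0 rows 0.22945258172409114 turn total [-0.0013  0.0104  0.0029]
side -1 deg 179.5 rows 21.115233979213023 turn total [ 0.5345  0.0239 -0.8414]
shift/25mm [ 0.16 -0.09 -0.34]
```

Request:
step_arm([
  {"fingers": 0.6, "linear": [0.3, -0.02, -0.55], "turn": [-0.0005, 0.004, 0.001]},
  {"fingers": 0.6, "linear": [0.3, 0, -0.55], "turn": [0, 0.003, 0.001]},
  {"fingers": 0.6, "linear": [0.3, 0, -0.5], "turn": [0, 0.002, 0]},
  {"fingers": 0.6, "linear": [0.3, 0, -0.45], "turn": [0, 0, 0]},
  {"fingers": 0.6, "linear": [0, 0, 0], "turn": [0, 0, 0]},
])

```text
t: 8.6
ee_pos: [0.4334, 0.3069, 0.1002]
ee_rot: [0.272, -0.023, 0.962, 0.005]
wrist_force: [0.2, 0.3, -1.0]
gripper_width: 0.799
```

```bash
python3 rv.py 0.55 2.7 "[.4576,.3084,.0708]"; python3 look.py 6
```

```text
t 8.6 pos [0.4334 0.3069 0.1002] joints [ 0.82  0.26  2.19 -0.97  0.46  0.03] F [ 0.2  0.3 -1. ] w 0.799
z [ 0.524  0.023 -0.852] tool-y yaw 92.7 [-0.048  0.999 -0.002]
side 1 deg 0.2 rows 0.01988273827395663 turn total [ 0.0007  0.0006 -0.0002]
side -1 deg 179.9 rows 21.16550420692757 turn total [-0.5226 -0.0238  0.8516]
shift/25mm [ 0.97  0.06 -1.18]
t 8.6 pos [0.4334 0.3069 0.1002] joints [ 0.82  0.26  2.19 -0.97  0.46  0.03] F [ 0.2  0.3 -1. ] w 0.799
z [ 0.524  0.023 -0.852] tool-y yaw 92.7 [-0.048  0.999 -0.002]
```

View pics/scene6.png

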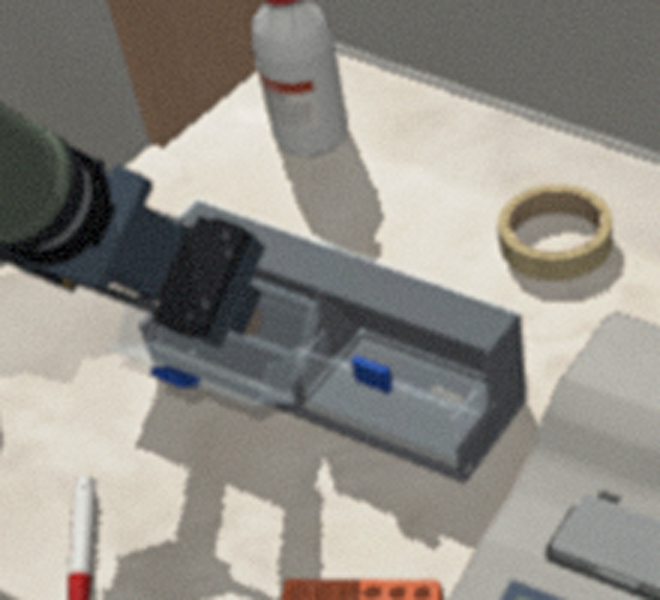

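View pics/top6.png

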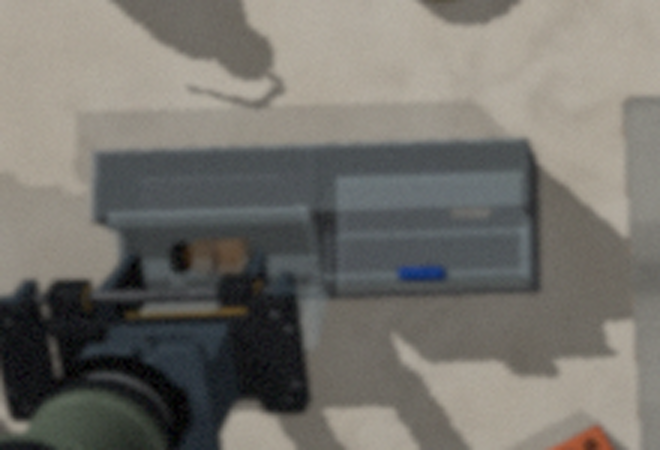

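Request:
step_arm([
  {"fingers": 0.6, "linear": [0.35, 0.02, -0.4], "turn": [0, 0, 0]},
  {"fingers": 0.6, "linear": [0.35, 0.02, -0.4], "turn": [0, 0, 0]},
  {"fingers": 0.6, "linear": [0.3, 0.02, -0.25], "turn": [0, 0, 0]},
  {"fingers": 0.6, "linear": [0, 0, 0], "turn": [0, 0, 0]},
])

```text
t: 9.1
ee_pos: [0.4579, 0.3105, 0.0775]
ee_rot: [0.275, -0.024, 0.961, 0.008]
wrist_force: [-0.1, 0.7, 0.6]
gripper_width: 0.8
```

```bash
python3 rv.py 0.55 2.7 "[.4576,.3084,.0708]"
```

```text
t 9.1 pos [0.4579 0.3105 0.0775] joints [ 0.78  0.33  2.18 -1.09  0.41  0.13] F [-0.1  0.7  0.6] w 0.8
z [ 0.528  0.028 -0.849] tool-y yaw 92.9 [-0.051  0.999  0.002]
side 1 deg 0.5 rows 0.05753933698825872 turn total [-0.0006  0.0024 -0.0012]
side -1 deg 179.9 rows 21.161126291780334 turn total [-0.5248 -0.0264  0.8499]
shift/25mm [-0.01 -0.08 -0.27]
```

Lower the remaining 7 mm and check, then close.

Request:
step_arm([
  {"fingers": 0.6, "linear": [0, -0.04, -0.25], "turn": [0, 0, 0]},
  {"fingers": 0.6, "linear": [0, -0.04, 0], "turn": [0, 0, 0]},
])

```text
t: 9.3
ee_pos: [0.4578, 0.309, 0.0722]
ee_rot: [0.276, -0.024, 0.961, 0.008]
wrist_force: [-0.1, -0.3, 0.8]
gripper_width: 0.802
```

```bash
python3 rv.py 0.55 2.7 "[.4576,.3084,.0708]"; python3 look.py 7
```

```text
t 9.3 pos [0.4578 0.309  0.0722] joints [ 0.78  0.33  2.19 -1.13  0.4   0.17] F [-0.1 -0.3  0.8] w 0.802
z [ 0.529  0.03  -0.848] tool-y yaw 93.0 [-0.051  0.999  0.003]
side 1 deg 0.6 rows 0.06919061934998014 turn total [-0.0011  0.0028 -0.0014]
side -1 deg 179.9 rows 21.161718481709862 turn total [-0.5254 -0.0272  0.8496]
shift/25mm [-0.01 -0.03 -0.05]
t 9.3 pos [0.4578 0.309  0.0722] joints [ 0.78  0.33  2.19 -1.13  0.4   0.17] F [-0.1 -0.3  0.8] w 0.802
z [ 0.529  0.03  -0.848] tool-y yaw 93.0 [-0.051  0.999  0.003]
```

View pics/top7.png

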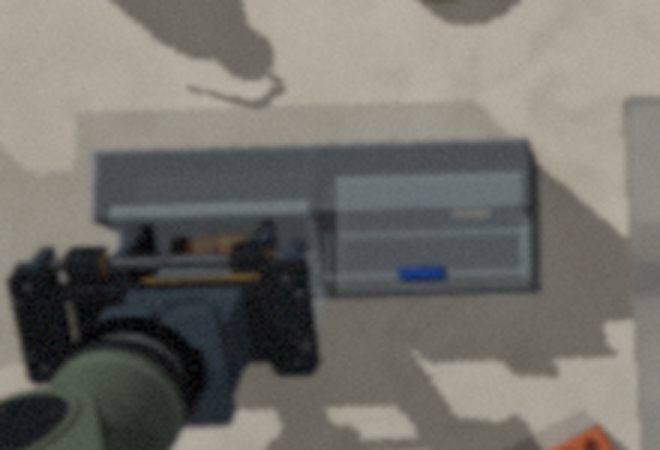

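View pics/scene7.png

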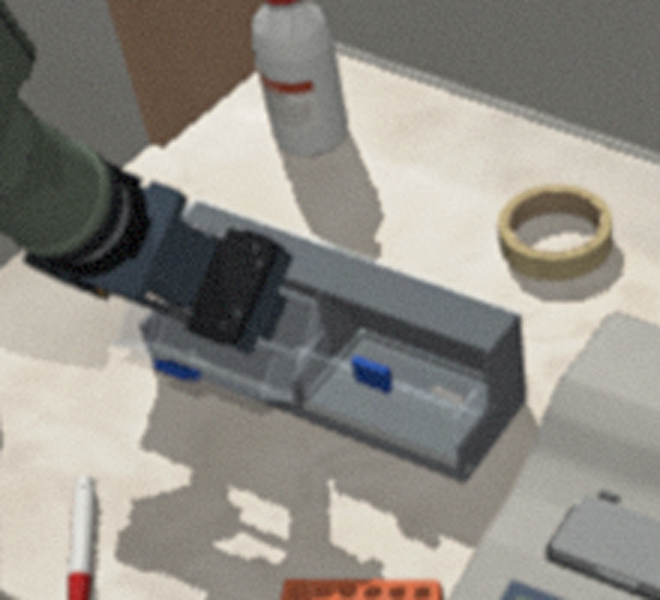

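Request:
step_arm([
  {"fingers": 0.3, "linear": [0, 0, -0.06], "turn": [0, 0, 0]},
  {"fingers": -0.3, "linear": [0, 0, 0], "turn": [0, 0, 0]},
  {"fingers": -1, "linear": [0, 0, 0], "turn": [0, 0, 0]},
  {"fingers": -1, "linear": [0, 0, 0], "turn": [0, 0, 0]},
  {"fingers": -1, "linear": [0, 0, 0], "turn": [0, 0, 0]},
  {"fingers": -1, "linear": [0, 0, 0], "turn": [0, 0, 0]},
])

```text
t: 10.0
ee_pos: [0.4581, 0.3099, 0.0726]
ee_rot: [0.277, -0.024, 0.961, 0.01]
wrist_force: [-0.2, 0.1, -0.9]
gripper_width: 0.549
```

```bash
python3 rv.py 0.55 2.7 "[.4576,.3084,.0708]"
```

```text
t 10.0 pos [0.4581 0.3099 0.0726] joints [ 0.78  0.33  2.19 -1.13  0.4   0.18] F [-0.2  0.1 -0.9] w 0.549
z [ 0.531  0.032 -0.847] tool-y yaw 93.0 [-0.052  0.999  0.005]
side 1 deg 0.8 rows 0.09010055351930822 turn total [-0.0019  0.0035 -0.0015]
side -1 deg 179.9 rows 21.168812624708014 turn total [-0.5266 -0.0284  0.8492]
shift/25mm [-0.02 -0.06 -0.07]
```

Request:
step_arm([
  {"fingers": -1, "linear": [-0.05, 0, 0.3], "turn": [0, 0, 0]},
  {"fingers": -1, "linear": [-0.2, 0, 0.5], "turn": [0, 0, 0]},
  {"fingers": -1, "linear": [-0.4, 0, 0.7], "turn": [0, 0, 0]},
  {"fingers": -1, "linear": [-0.4, 0, 0.7], "turn": [0, 0, 0]},
  {"fingers": -1, "linear": [-0.4, 0, 0.7], "turn": [0, 0, 0]},
  {"fingers": -1, "linear": [-0.2, 0, 0.9], "turn": [0, 0, 0]},
  {"fingers": -1, "linear": [-0.2, 0, 0.9], "turn": [0, 0, 0]},
])

```text
t: 10.7
ee_pos: [0.4082, 0.3071, 0.1893]
ee_rot: [0.273, -0.025, 0.962, 0.006]
wrist_force: [0.4, 0.0, -0.8]
gripper_width: 0.551
```

```bash
python3 rv.py 0 2.7 "[.42,.3,.22]"; python3 look.py 8
```

```text
t 10.7 pos [0.4082 0.3071 0.1893] joints [ 0.87  0.1   2.1  -0.68  0.66 -0.27] F [ 0.4  0.  -0.8] w 0.551
z [ 0.524  0.025 -0.851] tool-y yaw 92.9 [-0.05   0.999 -0.002]
side 1 deg 31.6 rows 3.721934119554779 turn total [-0.008   0.1756 -0.0012]
side -1 deg 179.8 rows 21.150925858888503 turn total [-0.272  -0.0123  0.961 ]
shift/25mm [ 0.47 -0.28  1.23]
t 10.7 pos [0.4082 0.3071 0.1893] joints [ 0.87  0.1   2.1  -0.68  0.66 -0.27] F [ 0.4  0.  -0.8] w 0.551
z [ 0.524  0.025 -0.851] tool-y yaw 92.9 [-0.05   0.999 -0.002]
```

View pics/scene8.png

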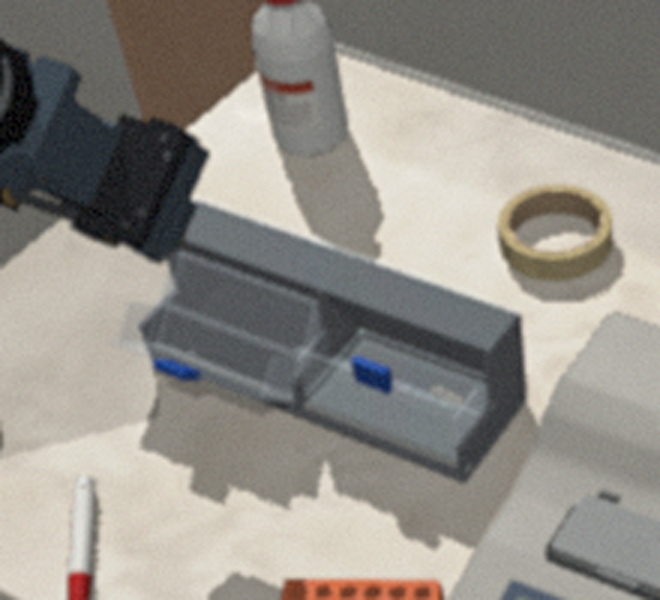

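View pics/top8.png

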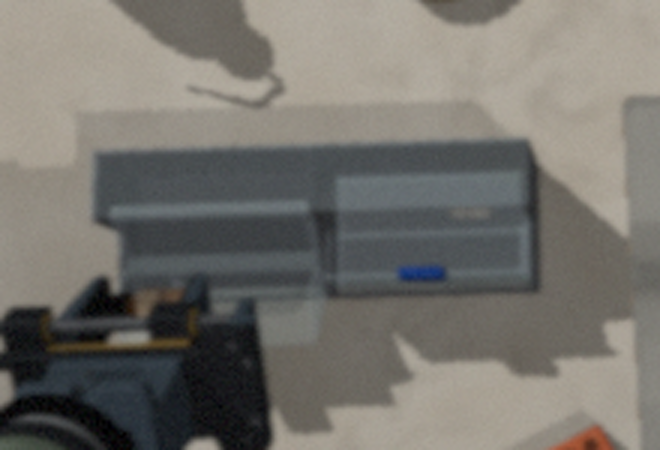

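Request:
step_arm([
  {"fingers": -1, "linear": [0, 0, 0.6], "turn": [-0.002, 0.044, 0]},
  {"fingers": -1, "linear": [0, 0, 0.6], "turn": [-0.002, 0.044, 0]},
  {"fingers": -1, "linear": [0, 0, 0.6], "turn": [-0.002, 0.044, 0]},
  {"fingers": -1, "linear": [0, 0, 0.6], "turn": [-0.002, 0.042, 0]},
  {"fingers": -1, "linear": [0, -0.4, 0.3], "turn": [0, 0, -0.01]},
  {"fingers": -1, "linear": [0, -0.7, 0], "turn": [0, 0, -0.02]},
])

```text
t: 11.4
ee_pos: [0.4085, 0.2747, 0.2468]
ee_rot: [0.017, 0.025, 1.0, -0.007]
wrist_force: [-0.6, -0.0, -0.4]
gripper_width: 0.547
```

```bash
python3 rv.py 0 -97 "[.41,-.36,.25]"; python3 look.py 9
python3 - <<'E'
from h import *
p,d=robot.grab_frame("top")
np.save("t9.npy",p)
for l in("vial","tray"): 
  for c in("top","scene"): print(c,l,[(np.round(r["xyz"],3).tolist(),round(r["confidence"],2)) for r in robot.recognise(c,l)])
cv2.imwrite("pics/tray9.png",cv2.resize(p[210:340,430:560,::-1],None,fx=4,fy=4,interpolation=2))
f=lambda q:pt("top",*q,z=.022)
C=np.array([f(q) for q in((463,234),(534,243),(524,314),(455,302))]);print(C.round(3),C.mean(0).round(3))
s=np.load("scene9.npy");t=p
g=lambda h:(h[...,0]>105)&(h[...,0]<130)&(h[...,1]>150)&(h[...,2]>60)
A,_=blobs(t,g,(120,180,200,300));B,_=blobs(s,g,(150,120,210,260));print(A,B)
for a in A:
  for b in B: T=tri(("top",*a[1]),("scene",*b[1]));print(T)
E
```

```text
t 11.4 pos [0.4085 0.2747 0.2468] joints [ 0.59  0.17  1.73 -0.03  1.23 -0.92] F [-0.6 -0.  -0.4] w 0.547
z [ 0.033 -0.014 -0.999] tool-y yaw 87.1 [ 0.05   0.999 -0.013]
side 1 deg 94.2 rows 11.0783065367164 turn total [ 0.0122  0.0044 -0.523 ]
side -1 deg 85.9 rows 10.102635867556732 turn total [-0.0043  0.012   0.4769]
shift/25mm [  0.06 -25.39   0.13]
t 11.4 pos [0.4085 0.2747 0.2468] joints [ 0.59  0.17  1.73 -0.03  1.23 -0.92] F [-0.6 -0.  -0.4] w 0.547
z [ 0.033 -0.014 -0.999] tool-y yaw 87.1 [ 0.05   0.999 -0.013]
top vial [([0.472, 0.169, 0.016], 0.39)]
scene vial [([0.442, 0.166, 0.033], 0.68), ([0.39, 0.268, 0.241], 0.56)]
top tray [([0.411, -0.362, 0.004], 0.75)]
scene tray [([0.411, -0.36, 0.007], 0.9)]
[[ 0.496 -0.294  0.022]
 [ 0.48  -0.442  0.022]
 [ 0.333 -0.416  0.022]
 [ 0.354 -0.275  0.022]] [ 0.416 -0.357  0.022]
[] [(np.int32(48), [188.27, 202.54], [182, 200, 14, 6])]
```

View pics/tray9.png

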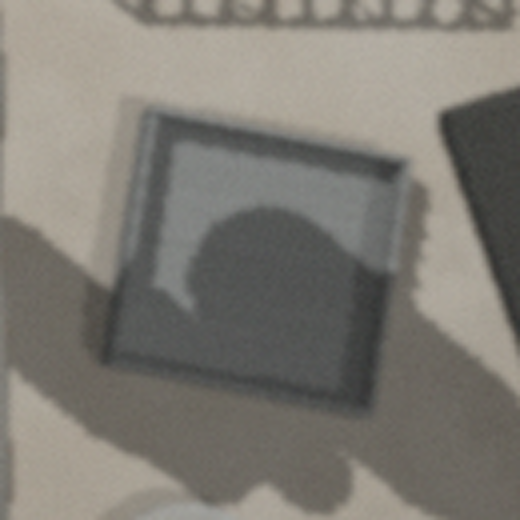

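View pics/scene9.png

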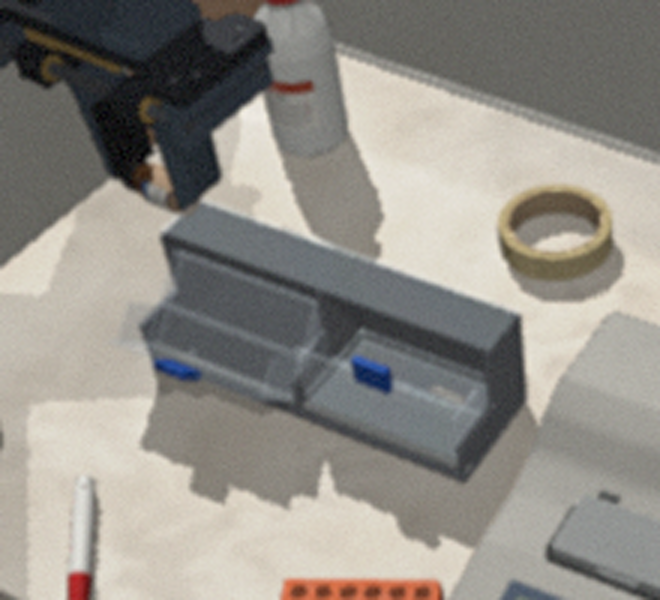

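Request:
step_arm([
  {"fingers": -1, "linear": [0, -0.8, 0], "turn": [0, 0, -0.023]},
  {"fingers": -1, "linear": [0, -0.98, 0], "turn": [0, 0, -0.023]},
  {"fingers": -1, "linear": [0, -0.98, 0], "turn": [0, 0, -0.023]},
  {"fingers": -1, "linear": [0, -0.98, 0], "turn": [0, 0, -0.023]},
  {"fingers": -1, "linear": [0, -0.98, 0], "turn": [0, 0, -0.023]},
  {"fingers": -1, "linear": [0, -0.98, 0], "turn": [0, 0, -0.023]},
  {"fingers": -1, "linear": [0, -0.98, 0], "turn": [0, 0, -0.023]},
  {"fingers": -1, "linear": [0, -0.98, 0], "turn": [0, 0, -0.023]},
])

```text
t: 12.55
ee_pos: [0.4043, 0.0838, 0.2453]
ee_rot: [0.015, 0.31, 0.951, -0.011]
wrist_force: [0.2, -0.1, -0.7]
gripper_width: 0.55
```

```bash
python3 rv.py 0 -102 "[.411,-.36,.2]"
python3 - <<'E'
from h import *
O=np.array([.482,.235]);a=np.radians(2.7)
def W(x,y,z): return [O[0]+(x*np.cos(a)-y*np.sin(a))/1e3,O[1]+(x*np.sin(a)+y*np.cos(a))/1e3,z/1e3]
for q in(.6,.7,.75,.8,.85,.88,.92):
    u,w=0,63;print(q,np.round(proj("scene",W(-40+u*np.cos(q)-w*np.sin(q),71,12+u*np.sin(q)+w*np.cos(q))),1))
E
```

```text
t 12.55 pos [0.4043 0.0838 0.2453] joints [ 0.2   0.04  1.88 -0.04  1.21 -0.73] F [ 0.2 -0.1 -0.7] w 0.55
z [ 0.022 -0.03  -0.999] tool-y yaw 53.9 [ 0.589  0.808 -0.011]
side 1 deg 65.9 rows 7.756179251388867 turn total [ 0.0126  0.0007 -0.366 ]
side -1 deg 114.1 rows 13.425465871341716 turn total [-0.0008  0.0141  0.6338]
shift/25mm [  0.27 -17.75  -1.81]
0.6 [191.1 198.1]
0.7 [190.1 200.8]
0.75 [189.6 202.2]
0.8 [189.2 203.6]
0.85 [188.9 204.9]
0.88 [188.7 205.7]
0.92 [188.4 206.8]
```

Request:
step_arm([
  {"fingers": -1, "linear": [0.03, -1, 0], "turn": [0, 0, -0.022]},
  {"fingers": -1, "linear": [0.03, -1, 0], "turn": [0, 0, -0.022]},
  {"fingers": -1, "linear": [0.03, -1, 0], "turn": [0, 0, -0.022]},
  {"fingers": -1, "linear": [0.03, -1, 0], "turn": [0, 0, -0.022]},
  {"fingers": -1, "linear": [0.03, -1, 0], "turn": [0, 0, -0.022]},
  {"fingers": -1, "linear": [0.03, -1, 0], "turn": [0, 0, -0.022]},
  {"fingers": -1, "linear": [0.03, -1, 0], "turn": [0, 0, -0.022]},
  {"fingers": -1, "linear": [0.03, -1, 0], "turn": [0, 0, -0.022]},
])

```text
t: 13.35
ee_pos: [0.4091, -0.1205, 0.2445]
ee_rot: [0.014, 0.563, 0.826, -0.015]
wrist_force: [0.0, -0.2, 0.3]
gripper_width: 0.546
```

Request:
step_arm([
  {"fingers": -1, "linear": [0.03, -1, 0], "turn": [0, 0, -0.022]},
  {"fingers": -1, "linear": [0.03, -1, 0], "turn": [0, 0, -0.022]},
  {"fingers": -1, "linear": [0.03, -1, 0], "turn": [0, 0, -0.022]},
  {"fingers": -1, "linear": [0.03, -1, 0], "turn": [0, 0, -0.022]},
  {"fingers": -1, "linear": [0, -1, 0], "turn": [0, 0, -0.022]},
  {"fingers": -1, "linear": [0, -1, 0], "turn": [0, 0, -0.022]},
  {"fingers": -1, "linear": [0, -1, 0], "turn": [0, 0, -0.022]},
  {"fingers": -1, "linear": [0, -1, 0], "turn": [0, 0, -0.022]},
])

```text
t: 14.15
ee_pos: [0.4132, -0.3251, 0.2431]
ee_rot: [0.01, 0.772, 0.635, -0.019]
wrist_force: [0.8, 0.7, -0.9]
gripper_width: 0.55
```

```bash
python3 rv.py 0 -102 "[.411,-.36,.12]"
```

```text
t 14.15 pos [ 0.4132 -0.3251  0.2431] joints [-0.66  0.23  1.66 -0.04  1.25 -0.45] F [ 0.8  0.7 -0.9] w 0.55
z [-0.017 -0.04  -0.999] tool-y yaw -11.2 [ 0.981 -0.194 -0.009]
side 1 deg 2.6 rows 0.3088563322169837 turn total [ 0.0127 -0.0055 -0.0046]
side -1 deg 179.2 rows 21.078632532296197 turn total [0.0085 0.0199 0.9951]
shift/25mm [-0.09 -1.4  -4.93]
```

Request:
step_arm([
  {"fingers": -1, "linear": [0, -0.6, -0.3], "turn": [0.006, -0.003, -0.002]},
  {"fingers": -1, "linear": [0, -0.5, -0.9], "turn": [0.006, -0.003, -0.002]},
  {"fingers": -1, "linear": [-0.05, -0.1, -0.9], "turn": [0, 0, 0]},
  {"fingers": -1, "linear": [0, 0, -0.9], "turn": [0, 0, 0]},
  {"fingers": -1, "linear": [0, 0, -0.9], "turn": [0, 0, 0]},
  {"fingers": -1, "linear": [0, 0, -0.9], "turn": [0, 0, 0]},
  {"fingers": -1, "linear": [0, 0, -0.3], "turn": [0, 0, 0]},
  {"fingers": -1, "linear": [0, 0, 0], "turn": [0, 0, 0]},
])

```text
t: 14.95
ee_pos: [0.4152, -0.3571, 0.1103]
ee_rot: [0.004, 0.776, 0.631, -0.0]
wrist_force: [0.3, 0.2, -0.3]
gripper_width: 0.552
```

```bash
python3 rv.py 0 -102 "[.411,-.36,.04]"
python3 - <<'E'
from h import *
for c,b in(("top",(420,200,570,350)),("scene",(400,230,600,400))):
    p,d=robot.grab_frame(c);cv2.imwrite(f"pics/{c}10.png",cv2.resize(p[b[1]:b[3],b[0]:b[2],::-1],None,fx=3.5,fy=3.5,interpolation=2))
print(robot.recognise("scene","vial"),robot.recognise("scene","tray"))
E
```

```text
t 14.95 pos [ 0.4152 -0.3571  0.1103] joints [-0.73  0.38  1.8  -0.    0.95 -0.52] F [ 0.3  0.2 -0.3] w 0.552
z [ 0.005 -0.007 -1.   ] tool-y yaw -11.8 [ 0.979 -0.204  0.006]
side 1 deg 0.5 rows 0.06164781143147821 turn total [ 0.0021  0.0015 -0.0013]
side -1 deg 179.8 rows 21.149788899133277 turn total [-0.0024  0.0034  0.9987]
shift/25mm [-0.17 -0.12 -2.81]
[] [{'xyz': [0.3975, -0.3654, 0.0066], 'confidence': 0.85}]
```

View pics/scene10.png

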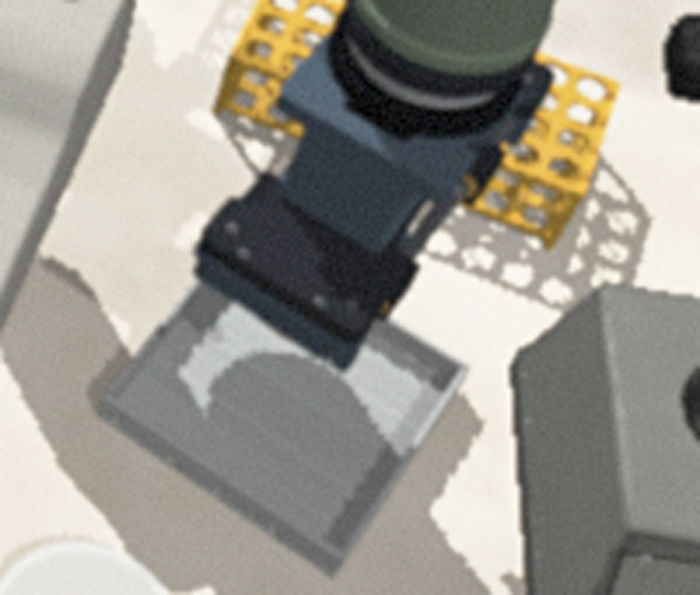

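View pics/top10.png

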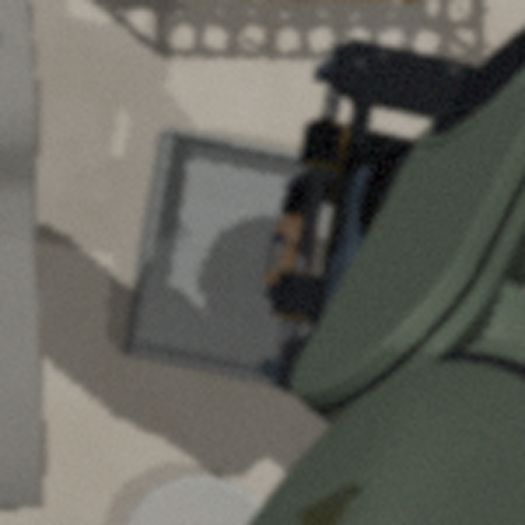

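Run:
```python
from h import *
p,d=robot.grab_frame("top")
for v in range(258,282,2): print(v,[(u,p[v,u].tolist(),(pt("top",u,v,depth=d[v,u])*1000).round().astype(int).tolist()) for u in(497,499,501,503,505)])
```

```text
258 [(497, [129, 130, 128], [449, -370, 4]), (499, [120, 122, 121], [449, -374, 4]), (501, [78, 80, 79], [439, -346, 99]), (503, [23, 15, 22], [439, -349, 103]), (505, [19, 21, 20], [438, -350, 111])]
260 [(497, [122, 122, 121], [445, -371, 2]), (499, [117, 119, 116], [445, -374, 4]), (501, [91, 91, 88], [435, -346, 98]), (503, [54, 48, 39], [435, -348, 105]), (505, [49, 38, 33], [435, -351, 107])]
262 [(497, [97, 97, 96], [441, -370, 3]), (499, [94, 94, 90], [441, -375, 2]), (501, [99, 88, 78], [431, -344, 104]), (503, [99, 83, 67], [431, -348, 105]), (505, [93, 78, 66], [431, -352, 105])]
264 [(497, [80, 81, 80], [437, -370, 2]), (499, [83, 76, 69], [427, -341, 101]), (501, [88, 71, 59], [427, -344, 106]), (503, [95, 77, 60], [426, -345, 112]), (505, [94, 76, 60], [427, -351, 107])]
266 [(497, [75, 76, 76], [432, -369, 5]), (499, [59, 60, 57], [423, -341, 102]), (501, [64, 55, 50], [423, -344, 104]), (503, [95, 78, 64], [423, -346, 109]), (505, [87, 72, 56], [423, -350, 110])]
268 [(497, [73, 75, 73], [428, -370, 2]), (499, [56, 59, 61], [419, -340, 104]), (501, [61, 58, 60], [419,
[... 587 characters left out ...]
6], [408, -343, 106]), (503, [91, 75, 56], [407, -345, 112]), (505, [76, 70, 63], [401, -321, 192])]
276 [(497, [73, 68, 63], [404, -337, 101]), (499, [77, 69, 57], [404, -340, 103]), (501, [77, 64, 54], [403, -342, 109]), (503, [74, 61, 52], [403, -345, 111]), (505, [63, 61, 59], [397, -321, 192])]
278 [(497, [82, 71, 61], [400, -336, 102]), (499, [70, 58, 44], [399, -337, 110]), (501, [33, 29, 25], [394, -314, 190]), (503, [33, 31, 32], [393, -315, 198]), (505, [39, 37, 38], [393, -318, 200])]
280 [(497, [70, 63, 56], [396, -336, 103]), (499, [47, 42, 36], [391, -313, 183]), (501, [24, 16, 25], [390, -313, 194]), (503, [25, 26, 30], [390, -315, 196]), (505, [25, 26, 29], [390, -317, 202])]
```

Request:
step_arm([
  {"fingers": -1, "linear": [-0.1, 0, -0.6], "turn": [0, 0, 0]},
  {"fingers": -1, "linear": [-0.1, 0, -0.7], "turn": [0, 0, 0]},
  {"fingers": -1, "linear": [0, 0, -0.7], "turn": [0, 0, 0]},
  {"fingers": -1, "linear": [0, 0, -0.5], "turn": [0, 0, 0]},
  {"fingers": -1, "linear": [0, 0, -0.15], "turn": [0, 0, 0]},
  {"fingers": -1, "linear": [0, 0, 0], "turn": [0, 0, 0]},
])

```text
t: 15.8
ee_pos: [0.4144, -0.3617, 0.0508]
ee_rot: [0.014, 0.776, 0.63, 0.001]
wrist_force: [0.2, 0.4, 0.6]
gripper_width: 0.549
```

```bash
python3 rv.py 0 -102 "[.411,-.36,.031]"
```

```text
t 15.8 pos [ 0.4144 -0.3617  0.0508] joints [-0.74  0.44  1.88 -0.    0.79 -0.53] F [0.2 0.4 0.6] w 0.549
z [ 0.019 -0.02  -1.   ] tool-y yaw -11.8 [ 0.979 -0.205  0.023]
side 1 deg 1.6 rows 0.18778542853561364 turn total [ 0.0063  0.0061 -0.001 ]
side -1 deg 179.8 rows 21.1549752884447 turn total [-0.0096  0.01    0.9989]
shift/25mm [-0.13  0.07 -0.79]
```

Request:
step_arm([
  {"fingers": -1, "linear": [0, 0, -0.25], "turn": [0.005, 0.006, 0]},
  {"fingers": -1, "linear": [0, 0, -0.2], "turn": [0.001, 0.002, 0]},
  {"fingers": -1, "linear": [0, 0, -0.1], "turn": [0, 0.001, 0]},
  {"fingers": -1, "linear": [0, 0, -0.06], "turn": [0, 0, 0]},
])

```text
t: 16.2
ee_pos: [0.4161, -0.3632, 0.0371]
ee_rot: [-0.001, 0.776, 0.631, -0.004]
wrist_force: [-0.4, 0.0, -0.5]
gripper_width: 0.546
```

```bash
python3 rv.py 0 -102 "[.411,-.36,.031]"
```

```text
t 16.2 pos [ 0.4161 -0.3632  0.0371] joints [-0.73  0.48  1.86 -0.01  0.81 -0.52] F [-0.4  0.  -0.5] w 0.546
z [-0.007 -0.003 -1.   ] tool-y yaw -11.8 [ 0.979 -0.205 -0.006]
side 1 deg 0.5 rows 0.058145542044053644 turn total [ 0.001  -0.0023 -0.001 ]
side -1 deg 179.8 rows 21.15458416639107 turn total [0.0037 0.0016 0.999 ]
shift/25mm [-0.2   0.13 -0.24]
```

Request:
step_arm([
  {"fingers": -1, "linear": [0, 0, -0.12], "turn": [0, -0.001, 0]},
  {"fingers": -1, "linear": [0, 0, -0.08], "turn": [0, 0, 0]},
])

```text
t: 16.4
ee_pos: [0.4163, -0.3633, 0.0319]
ee_rot: [0.0, 0.776, 0.631, -0.003]
wrist_force: [-0.8, -0.2, -0.2]
gripper_width: 0.545
```

Request:
step_arm([
  {"fingers": -1, "linear": [0, 0, -0.06], "turn": [0, 0, 0]},
])

```text
t: 16.5
ee_pos: [0.4162, -0.3632, 0.0303]
ee_rot: [0.0, 0.776, 0.631, -0.003]
wrist_force: [-2.0, 1.1, 14.0]
gripper_width: 0.548
```

```bash
python3 rv.py 0 -102 "[.411,-.36,.031]"
```

```text
t 16.5 pos [ 0.4162 -0.3632  0.0303] joints [-0.74  0.48  1.87 -0.01  0.79 -0.52] F [-2.   1.1 14. ] w 0.548
z [-0.004 -0.003 -1.   ] tool-y yaw -11.8 [ 0.979 -0.205 -0.003]
side 1 deg 0.3 rows 0.04072091786240841 turn total [ 0.0011 -0.0012 -0.0011]
side -1 deg 179.8 rows 21.154005150897 turn total [0.0018 0.0017 0.9989]
shift/25mm [-0.21  0.13  0.03]
```

Request:
step_arm([
  {"fingers": -1, "linear": [0, 0, 0.02], "turn": [0, 0, 0]},
  {"fingers": 0.2, "linear": [0, 0, 0], "turn": [0, 0, 0]},
  {"fingers": 0.4, "linear": [0, 0, 0], "turn": [0, 0, 0]},
  {"fingers": 0.45, "linear": [0, 0, 0], "turn": [0, 0, 0]},
  {"fingers": 0.45, "linear": [0, 0, 0], "turn": [0, 0, 0]},
  {"fingers": 0.45, "linear": [0, 0, 0.2], "turn": [0, 0, 0]},
  {"fingers": 0.45, "linear": [0, 0, 0.5], "turn": [0, 0, 0]},
  {"fingers": 0.45, "linear": [0, 0, 0.8], "turn": [0, 0, 0]},
])

```text
t: 17.3
ee_pos: [0.4147, -0.3619, 0.0681]
ee_rot: [-0.003, 0.776, 0.631, -0.003]
wrist_force: [0.4, 0.5, -0.7]
gripper_width: 0.725
```

Request:
step_arm([
  {"fingers": 0.45, "linear": [0, 0, 1], "turn": [0, 0, 0]},
  {"fingers": 0.45, "linear": [0, 0, 1], "turn": [0, 0, 0]},
  {"fingers": 0.45, "linear": [0, 0, 1], "turn": [0, 0, 0]},
  {"fingers": 0.45, "linear": [0, 0, 1], "turn": [0, 0, 0]},
  {"fingers": 0.45, "linear": [0, 0, 1], "turn": [0, 0, 0]},
  {"fingers": 0.45, "linear": [0, 0.5, 1], "turn": [0, 0, 0]},
  {"fingers": 0.45, "linear": [0, 1, 0.5], "turn": [0, 0, 0]},
  {"fingers": 0.45, "linear": [0, 1, 0], "turn": [0, 0, 0]},
])

```text
t: 18.1
ee_pos: [0.4154, -0.3009, 0.249]
ee_rot: [0.005, 0.777, 0.629, -0.002]
wrist_force: [0.3, 0.3, 0.2]
gripper_width: 0.726
```

Request:
step_arm([
  {"fingers": 0.32, "linear": [0, 1, 0], "turn": [0, 0, 0]},
  {"fingers": 0.32, "linear": [0, 1, 0], "turn": [0, 0, 0]},
  {"fingers": 0.32, "linear": [0, 1, 0], "turn": [0, 0, 0.005]},
  {"fingers": 0.32, "linear": [0, 1, 0], "turn": [0, 0, 0.005]},
  {"fingers": 0.32, "linear": [0, 1, 0], "turn": [0, 0, 0.005]},
  {"fingers": 0.32, "linear": [0, 1, 0], "turn": [0, 0, 0.005]},
  {"fingers": 0.32, "linear": [0, 1, 0], "turn": [0, 0, 0.005]},
  {"fingers": 0.32, "linear": [0, 1, 0], "turn": [0, 0, 0.005]},
])

```text
t: 18.9
ee_pos: [0.4136, -0.0928, 0.2596]
ee_rot: [0.012, 0.746, 0.665, 0.002]
wrist_force: [-0.6, 0.3, 0.0]
gripper_width: 0.661
```

```bash
python3 rv.py 0 -87.3 "[.385,.304,.2]"
python3 - <<'E'
from h import *
for c in("top","scene"):
    p,d=robot.grab_frame(c);cv2.imwrite(f"pics/{c}11.png",p[:,:,::-1]);np.save(f"{c}11.npy",p)
    for l in("vial","tray","stir_bar"): print(c,l,[(np.round(r["xyz"],3).tolist(),round(r["confidence"],2)) for r in robot.recognise(c,l)])
g=lambda h:(h[...,0]>105)&(h[...,0]<130)&(h[...,1]>150)&(h[...,2]>60)
A,_=blobs(np.load("top11.npy"),g,(120,180,200,300));B,_=blobs(np.load("scene11.npy"),g,(150,120,210,260));print(A,B)
E
```

```text
t 18.9 pos [ 0.4136 -0.0928  0.2596] joints [-0.24  0.05  1.83 -0.01  1.24 -0.12] F [-0.6  0.3  0. ] w 0.661
z [ 0.019 -0.015 -1.   ] tool-y yaw -6.5 [ 0.993 -0.114  0.02 ]
side 1 deg 9.4 rows 1.1006010297805033 turn total [0.0042 0.0063 0.0514]
side -1 deg 170.7 rows 20.08760832785014 turn total [ 0.0094 -0.0062 -0.9485]
shift/25mm [-1.14 15.87 -2.39]
top vial [([0.441, 0.306, 0.049], 0.32)]
top tray [([0.406, -0.374, 0.004], 0.76)]
top stir_bar [([0.502, 0.14, 0.022], 0.55)]
scene vial []
scene tray [([0.407, -0.363, 0.004], 0.82)]
scene stir_bar []
[(np.int32(100), [171.18, 276.33], [164, 273, 15, 8])] [(np.int32(43), [188.44, 202.6], [182, 200, 14, 6])]
```

View pics/top11.png

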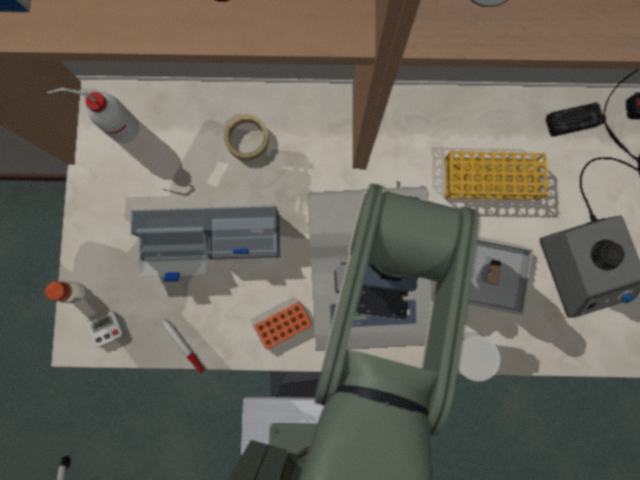

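View pics/scene11.png

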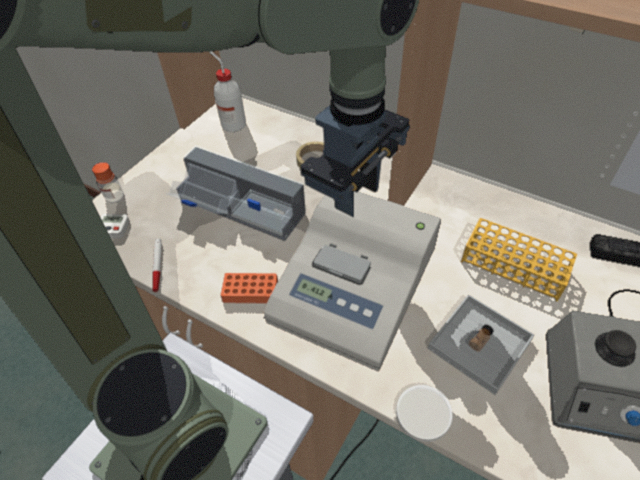

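Request:
step_arm([
  {"fingers": 0.32, "linear": [0, 1, 0], "turn": [0, 0, 0.005]},
  {"fingers": 0.32, "linear": [-0.1, 1, 0], "turn": [0, 0, 0.005]},
  {"fingers": 0.32, "linear": [-0.1, 1, 0], "turn": [0, 0, 0.005]},
  {"fingers": 0.32, "linear": [-0.1, 1, 0], "turn": [0, 0, 0.005]},
  {"fingers": 0.32, "linear": [-0.1, 1, 0], "turn": [0, 0, 0.005]},
  {"fingers": 0.32, "linear": [-0.1, 1, 0], "turn": [0, 0, 0.005]},
  {"fingers": 0.32, "linear": [-0.1, 1, 0], "turn": [0, 0, 0.005]},
  {"fingers": 0.32, "linear": [-0.1, 1, 0], "turn": [0, 0, 0.005]},
])

```text
t: 20.1
ee_pos: [0.3974, 0.1042, 0.2582]
ee_rot: [0.012, 0.708, 0.706, 0.001]
wrist_force: [0.1, 0.6, -0.3]
gripper_width: 0.659
```

Request:
step_arm([
  {"fingers": 0.32, "linear": [-0.1, 1, 0], "turn": [0, 0, 0]},
  {"fingers": 0.32, "linear": [-0.1, 1, 0], "turn": [0, 0, 0]},
  {"fingers": 0.32, "linear": [-0.1, 1, 0], "turn": [0, 0, 0]},
  {"fingers": 0.32, "linear": [-0.1, 1, 0], "turn": [0, 0, 0]},
  {"fingers": 0.32, "linear": [0, 1, 0], "turn": [0, 0, 0]},
  {"fingers": 0.32, "linear": [0, 1, 0], "turn": [0, 0, 0]},
  {"fingers": 0.32, "linear": [0, 0.7, 0], "turn": [0, 0, 0]},
  {"fingers": 0.32, "linear": [0, 0, 0], "turn": [0, 0, 0]},
])

```text
t: 20.9
ee_pos: [0.39, 0.2766, 0.2574]
ee_rot: [0.012, 0.711, 0.703, 0.0]
wrist_force: [-0.4, -0.9, 0.8]
gripper_width: 0.662
```

```bash
python3 rv.py 0 -87.3 "[.385,.304,.12]"
```

```text
t 20.9 pos [0.39   0.2766 0.2574] joints [ 0.61  0.15  1.72 -0.02  1.27  0.63] F [-0.4 -0.9  0.8] w 0.662
z [ 0.017 -0.016 -1.   ] tool-y yaw -0.6 [ 1.    -0.011  0.017]
side 1 deg 3.6 rows 0.42105463852461 turn total [0.0051 0.0056 0.0184]
side -1 deg 176.7 rows 20.786767098455847 turn total [ 0.0086 -0.0078 -0.9815]
shift/25mm [-0.2   1.1  -5.49]
```

Request:
step_arm([
  {"fingers": 0.32, "linear": [-0.1, 0.55, -0.8], "turn": [0.002, 0.003, 0.009]},
  {"fingers": 0.32, "linear": [-0.1, 0.55, -1], "turn": [0.002, 0.003, 0.009]},
  {"fingers": 0.32, "linear": [0, 0, -1], "turn": [0, 0, 0]},
  {"fingers": 0.32, "linear": [0, 0, -1], "turn": [0, 0, 0]},
  {"fingers": 0.32, "linear": [0, 0, -1], "turn": [0, 0, 0]},
  {"fingers": 0.32, "linear": [0, 0, -0.4], "turn": [0, 0, 0]},
  {"fingers": 0.32, "linear": [0, 0, 0], "turn": [0, 0, 0]},
])

```text
t: 21.6
ee_pos: [0.3884, 0.2981, 0.1239]
ee_rot: [0.002, 0.692, 0.722, -0.002]
wrist_force: [0.1, -1.2, 0.1]
gripper_width: 0.66
```

```bash
python3 rv.py 0 -87.3 "[.388,.304,.070]"
```

```text
t 21.6 pos [0.3884 0.2981 0.1239] joints [ 0.63  0.28  1.91 -0.01  0.95  0.6 ] F [ 0.1 -1.2  0.1] w 0.66
z [ 0.    -0.005 -1.   ] tool-y yaw 2.4 [0.999 0.041 0.   ]
side 1 deg 0.5 rows 0.05368091674661949 turn total [0.0017 0.0001 0.0019]
side -1 deg 179.7 rows 21.137190163825466 turn total [ 2.000e-04 -2.700e-03 -9.981e-01]
shift/25mm [-0.02  0.24 -2.16]
```

Request:
step_arm([
  {"fingers": 0.32, "linear": [0, 0.2, -0.8], "turn": [0, 0, 0]},
  {"fingers": 0.32, "linear": [0, 0, -0.8], "turn": [0, 0, 0]},
  {"fingers": 0.32, "linear": [0, 0, -0.5], "turn": [0, 0, 0]},
  {"fingers": 0.32, "linear": [-0.3, 0, -0.1], "turn": [0, 0, 0]},
  {"fingers": 0.32, "linear": [-0.3, 0, -0.1], "turn": [0, 0, 0]},
])

```text
t: 22.1
ee_pos: [0.3787, 0.3039, 0.0709]
ee_rot: [0.003, 0.694, 0.72, 0.004]
wrist_force: [0.3, -0.1, 0.2]
gripper_width: 0.659
```

```bash
python3 rv.py 0 -87.3 "[.367,.307,.063]"
```

```text
t 22.1 pos [0.3787 0.3039 0.0709] joints [ 0.66  0.34  1.99 -0.01  0.8   0.62] F [ 0.3 -0.1  0.2] w 0.659
z [ 0.011  0.001 -1.   ] tool-y yaw 2.1 [0.999 0.037 0.011]
side 1 deg 0.8 rows 0.09998153003125154 turn total [-0.0005  0.0035  0.0032]
side -1 deg 179.4 rows 21.109020828359053 turn total [ 5.400e-03  7.000e-04 -9.968e-01]
shift/25mm [-0.47  0.12 -0.32]
```

Request:
step_arm([
  {"fingers": 0.32, "linear": [-0.3, 0, -0.2], "turn": [0, 0, 0]},
  {"fingers": 0.32, "linear": [-0.25, 0, -0.18], "turn": [0, 0, 0]},
  {"fingers": 0.32, "linear": [-0.2, 0, -0.12], "turn": [0, 0, 0]},
])

```text
t: 22.4
ee_pos: [0.3671, 0.3053, 0.0634]
ee_rot: [0.01, 0.691, 0.722, 0.014]
wrist_force: [15.5, -13.7, 14.7]
gripper_width: 0.664
```

```bash
python3 rv.py 0 -87.3 "[.367,.307,.063]"
python3 - <<'E'
from h import *
p,d=robot.grab_frame("scene")
g=lambda h:(h[...,0]>105)&(h[...,0]<130)&(h[...,1]>150)&(h[...,2]>60)
print(blobs(p,g,(150,120,210,260))[0])
E
```

```text
t 22.4 pos [0.3671 0.3053 0.0634] joints [ 0.68  0.33  2.03 -0.02  0.75  0.65] F [ 15.5 -13.7  14.7] w 0.664
z [ 0.033  0.007 -0.999] tool-y yaw 2.5 [0.998 0.043 0.033]
side 1 deg 2.0 rows 0.22980604405897853 turn total [-0.0022  0.0106  0.0011]
side -1 deg 179.8 rows 21.152249203444505 turn total [ 0.0166  0.0034 -0.9987]
shift/25mm [-0.    0.07 -0.02]
[(np.int32(53), [188.19, 204.98], [182, 202, 13, 7])]
```

The tab is back at row 205, as at the first full tip, and the push force has risen, so the bin is at its stop. I'll back off and lift clear.

Request:
step_arm([
  {"fingers": 0.32, "linear": [0.3, 0, 0.2], "turn": [0, 0, 0]},
  {"fingers": 0.32, "linear": [0.1, 0, 0.9], "turn": [0, 0, 0]},
  {"fingers": 0.32, "linear": [0, 0, 1], "turn": [0, 0, 0]},
  {"fingers": 0.32, "linear": [-0.2, 0, 1], "turn": [0, 0, 0]},
  {"fingers": 0.32, "linear": [-0.6, 0, 1], "turn": [0, 0, 0]},
  {"fingers": 0.32, "linear": [-1, 0, 1], "turn": [0, 0, 0]},
  {"fingers": 0.32, "linear": [-0.8, 0, 0.5], "turn": [0, 0, 0]},
  {"fingers": 0.32, "linear": [0, 0, 0], "turn": [0, 0, 0]},
])

```text
t: 23.25
ee_pos: [0.3074, 0.3053, 0.2116]
ee_rot: [0.008, 0.692, 0.722, 0.016]
wrist_force: [0.8, 0.2, -0.4]
gripper_width: 0.66
```

```bash
python3 st.py
python3 - <<'E'
from h import *
g=lambda h:(h[...,0]>105)&(h[...,0]<130)&(h[...,1]>150)&(h[...,2]>60)
for c,b in(("top",(120,180,300,300)),("scene",(150,120,320,260))):
    p,d=robot.grab_frame(c);cv2.imwrite(f"pics/{c}12.png",p[:,:,::-1]);print(c,blobs(p,g,b)[0])
    if c=="top":
        cv2.imwrite("pics/tray12.png",cv2.resize(p[210:340,430:560,::-1],None,fx=4,fy=4,interpolation=2))
        print([(pt(c,u,v,depth=d[v,u])*1000).round().astype(int).tolist() for u,v in((493,266),(493,272),(493,278),(480,272),(508,272))])
    for l in("vial","stir_bar"): print(c,l,[(np.round(r["xyz"],3).tolist(),round(r["confidence"],2)) for r in robot.recognise(c,l)])
E
```

```text
t 23.25 pos [0.3074 0.3053 0.2116] joints [ 0.77  0.09  1.91 -0.02  1.11  0.73] F [ 0.8  0.2 -0.4] w 0.66
z [ 0.034  0.012 -0.999] tool-y yaw 2.4 [0.999 0.042 0.034]
top [(np.int32(55), [240.07, 250.53], [233, 249, 15, 4]), (np.int32(101), [171.68, 278.5], [165, 275, 14, 8])]
[[430, -355, 23], [418, -354, 26], [405, -353, 29], [419, -334, 4], [420, -392, 5]]
top vial [([0.411, -0.353, 0.025], 0.5)]
top stir_bar []
scene [(np.int32(81), [253.75, 204.23], [248, 199, 12, 11]), (np.int32(49), [187.86, 204.92], [181, 202, 14, 7])]
scene vial [([0.406, -0.359, 0.026], 0.94)]
scene stir_bar []
```

View pics/scene12.png

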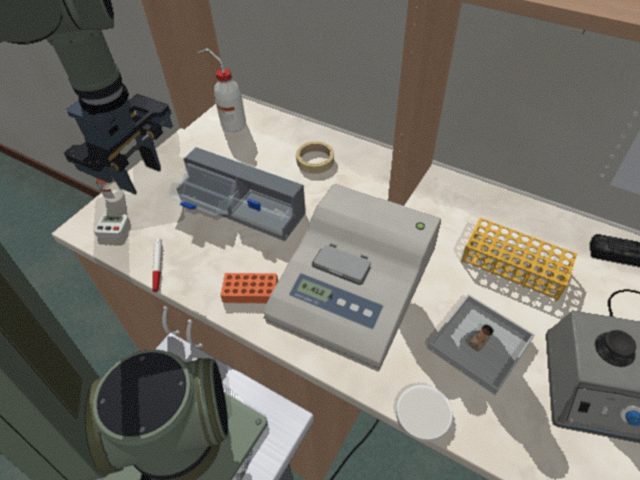

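View pics/tray12.png

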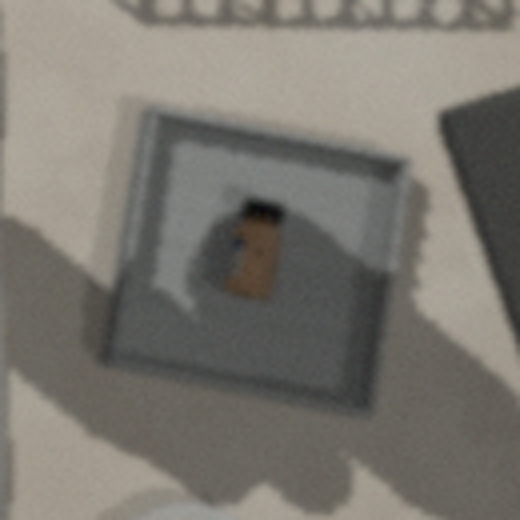

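The vial lies in the tray, with its crest at about z 26–29 mm. The left tab is back at its fully tipped pixel (171.7, 278.5). The right tab hasn't moved, and the arm is clear.

```bash
python3 -c "
from cell import robot
print(robot.hand_in())"
```

```text
the job is handed in; nothing more can be done
None
```

I tipped the left bin forward to its stop, picked the vial out by its ends, laid it in the steel tray and handed the job in at about 23.4 s.

**Last checks**
- **Vial:** it lies on its side near the middle of the tray at about (0.41, −0.355), with its top at 26–29 mm, as expected for a 25 mm vial on a 4 mm floor.
- **Left bin:** its tab is at the same pixels as at the first full tip, within half a pixel.
- **Right bin:** its tab is where it was at the start in both views, so it is still shut.
- **Arm:** it was clear of everything, with wrist force under 1 N.

**What did not go to plan**
- **Bin slipped back:** while the fingers went in for the vial, the left bin moved back to about 0.77 rad. I pushed it to its stop again after the vial was in the tray.
- **Force spike:** the first push against the stop peaked at about 72 N at the wrist. As far as I can tell this came through a fingertip, not the gripper's body.
- **Tool tilt:** joint 4 reached its limit at the steeper tilt I first planned, so I took the vial at about 32° from vertical.
- **Touchdown force:** the vial met the tray floor with about 14 N.
- **Stirring bar:** the networks did not find it in the last pictures. A few seconds earlier the top view still put it at the back of its bin, within about 3 mm of where it started.

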